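# Sort, fill and latch the insulated food carrier

## Robot

A 6-joint arm with a two-finger parallel gripper is mounted at the origin on the work surface. World frame = base frame: x ahead of the robot, y to its left, z up, the work surface at z = 0. Lengths are in m, angles in rad, forces in N, time in s.
With the tool pointing down it reaches from about 0.3 to 0.775 m from the base axis. Payload 14.6 kg.
Tool frame: the origin (TCP) lies between the finger pads; the fingertips stand 19 mm ahead of it and the grasp point (between the pads) is the TCP; z points along the fingers, y is the line along which they close (so a half turn about z gives the same grasp; the last joint's range is limited). The gripper opens to 85 mm and grips with 20 to 120 N. Pads are 22 mm wide; open, the fingers measure 114 mm over their backs; the gripper's body (76 mm by 85 mm) begins 54 mm behind the grasp point. The pads swing forward as they close: fully open they stand 13 mm farther back than shut.
Start: joints at [1.271, 0.3, 1.521, -0, 1.321, -0.067], TCP at [0.127, 0.535, 0.25] pointing down, gripper open.
Joint ranges: [-3.03, 3.03], [-0.79, 2.21], [0.23, 2.52], [-1.04, 4.18], [0, 3.07], [-2.55, 2.55]. Speed limits (rad/s): [2.22, 2.22, 2.57, 3.14, 3.14, 3.14].

## Interface

Orientations are given as a unit quaternion [w, x, y, z].
In Python, from bench import r, grab_frame, spotter gives the robot as it stands. The module is installed in compiled form; this text tells all that it offers.
- The arm moves only by the shell command python3 -m handwheel 'ROWS' [OPENING] [FORCE]. ROWS is text: rows parted by semicolons, each of 6 numbers parted by spaces: the shift along the world's x, y, z in m, then the turn, a rotation vector about the world's x, y, z in degrees. In form: dx dy dz ax ay az; .... A call has 1 to 20 rows; each row is the pose to reach, as a shift and turn from the pose commanded when the call began; what a row does not reach only later rows make up. A row lasts 1/12 s, in which the tool goes at most 41.7 mm and 7.16 degrees, less where a joint would pass 70% of its speed; a pose out of reach is approached as far as the arm can. A call with a gripper value outside its range is refused whole. OPENING is the finger opening in m, from 0 to 0.0854, set as the call begins (- or left out, the last holds). The fingers move at their own pace and stop on an object; FORCE is the grip in N (left out, the last holds). Time passes only in rows, so rows that repeat a pose let the fingers close. It gives the time, the measured TCP pose, the force, the opening and the grip force at its end, in the units of the state.
- r.get_state(): the state, without advancing time (a new reading comes with each control period).
- grab_frame(name): name is "side" or "top"; returns a dict with "color" (480x640x3 uint8, red, green, blue), "range_z" (480x640 float32, m along the optical axis (not along the pixel's ray), 0 where there is no reading), "fx", "fy", "cx", "cy" (pixels), "k1" (the pictures are not rectified: a ray, as slopes to the right and down, at radius r is drawn at 1 + k1 r^2 times it, then the intrinsics apply), "origin" and "attitude" of the camera in the world. Camera axes: x right, y down, z forward; pixel columns grow to the right and rows downward; lengths in m; the calibration is good to about 2 mm. A picture is of the moment at which its call begins.
- r.sign_off(): hands the job in; it is judged then, once.
Trained networks look in the newest picture that a camera, given by its name, has taken for a name from the list of things; names that differ only in an ending like _2 or _b are one class to them, and where a whole thing is asked for, a point or a joint stands for the part that bears it (a point fixed in the world has none). Each returns a list of dicts, best first, with "score" (0 to 1); they miss things now and then, are a little off and sometimes report something else, mostly with a low value. They report only what shows in the picture. A call takes as long as a camera call. They do not tell look-alikes from the thing itself.
- spotter.search_frame(query, camera): "bbox" ([left, top, right, bottom] in pixels, round what is visible of it).
- spotter.silhouettes(query, camera): "pixels" (480x640 bool, what is visible of it) and "bbox" ([left, top, right, bottom] in pixels, round what is visible of it).
- spotter.spot_point(query, camera): "point" ([row, column] in pixels: a listed point, or the origin of a listed thing).
The state is a dict: "time_s": time; "joint_pos": joint angles; "qd": joint speeds; "joint_torque": joint torques, N m; "position": TCP position; "tool_rot": TCP orientation; "force": force on the tool from outside, world axes, zero at the start; "wrist_torque": the same for the moment, N m; "width": opening from 0.0 (shut) to 1.0 (fully open); "grip_force": force on a finger pad.
Only numpy, scipy, OpenCV 4.12 (cv2) and the standard library are available. Lean on these libraries where they do the work, as an engineer would, in place of code of your own. Each camera call takes 0.05 s, during which the arm holds its last target. There are 200 camera calls.

## Task

Pack the food carrier for delivery. The green-capped and the red-capped jar stand in each other's bays: swap them so that each stands on the mat of its own cap's colour, and stand every white-capped jar from the table upright in a remaining grey-matted bay, one jar to a bay. Then close the lid, hook the latch's claw over the keeper on the lid while the lever is still up, and swing the lever down past its dead point until it lies against the carrier's wall; do not disturb the scissors, the green bowl or the leaf-wrapped cake.

Things in the scene. Friction and masses are not known exactly. Their poses are not given: they have to be found in the camera images.
- carrier: Slate-blue insulated food carrier, fixed, 296 (x) x 208 (y) mm; origin at the centre of its underside. Rim 105 mm up; inner floor 29 mm up, 260 x 172 mm, six bays 84 mm square (3 at x = -88, 0, 88; 2 at y = -44, 44 mm) with 4 mm wide, 30 mm high dividers. Lid hinged along the +y wall; draw latch at the middle of the -y wall (outer face y = -104 mm).
- lid (a joint): Lid angle, rad: 0 shut; 1.65 to 1.9 at the start (standing open, leaning out over the +y wall), stop 1.95. Hinge line along carrier x at y = 104, z = 105 mm. Stiff and damped: stays put above about 0.6 rad, below about 0.4 it sinks shut by itself within 4 s. About 5 N at the free edge moves it. Hollow shell 296 x 208 x 50 mm; shut, its top is 155 mm up and clears the jars.
- lid_edge (a point): Middle of the lid's free outer edge: 208 mm from the hinge line, 50 mm above the lid's rim plane; with the lid shut at carrier frame (0, -104, 155) mm. While the lid stands open, its outer (top) face looks to the carrier's +y side.
- keeper (a point): Steel keeper on the lid's free face: centre of the top of its upturned lip, 60 mm long (x), 4 mm thick, 12 mm out from the lid's face, with a 10 mm slot between lip and lid. With the lid shut: 138 mm up, axes as the carrier's (-y outward, z up).
- lever (a joint): Latch lever, rad: 0 = down against the wall, grows as its tip swings outward and up (1.57 straight out); 2.0 to 2.35 at the start, stop 2.4. Pivot along carrier x at (0, -120, 100) mm. Stays where left. With the claw hooked, its spring comes taut at about 1.0 rad; dead point at about 0.45 rad (some 5 N at the tip); past that it snaps to 0 by itself.
- lever_tip (a point): End of the lever's outer face: 65 mm from the pivot along the lever, 12 mm off the pivot line, on the side that faces outward when the lever is down and upward when it is straight out. Steel plate, 28 mm wide (x), with a red end grip.
- claw (a joint): Claw angle on the lever, rad; the claw's tilt from upright towards the carrier is lever - claw. Its pivot is on the lever, 20 mm from the lever's pivot (lever at 2.2: carrier frame y = -139, z = 106 mm). It flops freely to the side it leans to: outward, against its stop (2.75), at the start; tilted inward past upright it drops over the keeper if lid is shut and lever above 1.8.
- claw_mid (a point): Steel T-shaped claw on the lever: middle of the inside of its hook, 53 mm from the claw's pivot; rests on top of the keeper's lip when hooked. Hook: inverted U 70 mm wide (x), 7 mm clear, inner leg 5 mm, outer leg 14 mm, 13 mm over all; stands out 21 mm past either side of the lever, so it can be pushed there from outside. Stem 22 mm wide, sprung lengthwise (8 N/mm).
- mat_green_top (a point): Centre of the top of the green mat (80 mm square) on the floor of the bay where the green-capped jar belongs; 31 mm above the table. Which bay varies.
- mat_red_top (a point): Centre of the top of the red mat (80 mm square) on the floor of the bay where the red-capped jar belongs; 31 mm above the table. Which bay varies.
- mat_grey0_top (a point): Centre of the top of a grey mat (80 mm square) on the floor of a bay for a white-capped jar; 31 mm above the table.
- mat_grey1_top (a point): Centre of the top of a grey mat (80 mm square) on the floor of a bay for a white-capped jar; 31 mm above the table.
- mat_grey2_top (a point): Centre of the top of a grey mat (80 mm square) on the floor of a bay for a white-capped jar; 31 mm above the table.
- mat_grey3_top (a point): Centre of the top of a grey mat (80 mm square) on the floor of a bay for a white-capped jar; 31 mm above the table.
- jar_green_mid (a point): Green-capped glass jar: body 68 mm across, 72 mm high; above it a screw cap 46 mm across, 26 mm high (98 mm in all); 0.2 to 0.45 kg. Point at its centre, 49 mm above its underside; z along its axis. At the start it stands on the mat of the other colour.
- jar_red_mid (a point): Red-capped glass jar: body 68 mm across, 72 mm high; above it a screw cap 46 mm across, 26 mm high (98 mm in all); 0.2 to 0.45 kg. Point at its centre, 49 mm above its underside; z along its axis. At the start it stands on the mat of the other colour.
- jar_w0_mid (a point): White-capped glass jar, same sizes as the coloured-capped ones, point at its centre, 49 mm above its underside; stands on the table at the start, or is absent (two to four are present).
- jar_w1_mid (a point): White-capped glass jar, same sizes as the coloured-capped ones, point at its centre, 49 mm above its underside; stands on the table at the start, or is absent (two to four are present).
- jar_w2_mid (a point): White-capped glass jar, same sizes as the coloured-capped ones, point at its centre, 49 mm above its underside; stands on the table at the start, or is absent (two to four are present).
- jar_w3_mid (a point): White-capped glass jar, same sizes as the coloured-capped ones, point at its centre, 49 mm above its underside; stands on the table at the start, or is absent (two to four are present).
- scissors: Red-handled scissors lying on the table, 180 x 85 x 10 mm; not to be disturbed.
- colander: Round green plastic bowl, 170 mm across, 80 mm high; origin at the centre of its underside; not to be disturbed.
- parcel: Leaf-wrapped square cake tied with white tape, 130 x 130 x 50 mm; origin at the centre of its underside; not to be disturbed.
Things that resemble listed ones, but are neither listed nor needed, are in the scene too. Leave any blue look-alike of the part that bears jar_w1_mid alone.

How it is judged:
On the way, in this order (a step that is already met when the one before it is completed fails the run):
1. the coloured-capped jars are swapped, every white-capped jar stands in a bay, and the lid is shut (horizontal distance between jar_green_mid and mat_green_top below 0.02 m and z of each of jar_green_mid, jar_red_mid, jar_w0_mid, jar_w1_mid, jar_w2_mid, jar_w3_mid in the frame of carrier below 0.09 m and angle between each of jar_green_mid, jar_red_mid, jar_w0_mid, jar_w1_mid, jar_w2_mid, jar_w3_mid's own z axis and vertical below 0.15 rad and horizontal distance between jar_red_mid and mat_red_top below 0.02 m and x of jar_w0_mid in the frame of carrier between -0.13 and 0.13 m and y of jar_w0_mid in the frame of carrier between -0.086 and 0.086 m and x of jar_w1_mid in the frame of carrier between -0.13 and 0.13 m and y of jar_w1_mid in the frame of carrier between -0.086 and 0.086 m and x of jar_w2_mid in the frame of carrier between -0.13 and 0.13 m and y of jar_w2_mid in the frame of carrier between -0.086 and 0.086 m and x of jar_w3_mid in the frame of carrier between -0.13 and 0.13 m and y of jar_w3_mid in the frame of carrier between -0.086 and 0.086 m and value of joint lid below 0.03 rad), for 0.2 s.
2. with the lid shut and the lever still up, the claw lies over the keeper's lip (value of joint lid below 0.03 rad and y of claw_mid in the frame of keeper between -0.005 and 0.015 m and z of claw_mid in the frame of keeper between -0.004 and 0.018 m and value of joint lever above 0.9 rad), for 0.2 s.
3. the lever is swung down past centre, claw hooked and taut (value of joint lid below 0.03 rad and y of claw_mid in the frame of keeper between -0.005 and 0.005 m and z of claw_mid in the frame of keeper between -0.0025 and 0.004 m and value of joint lever below 0.12 rad), for 0.2 s.
At the end, for the whole second after the job is handed in: Each coloured-capped jar stands upright within 20 mm of the centre of the mat of its own colour, every white-capped jar stands upright on the floor of a bay, the lid is shut (under 0.03 rad), the claw's hook sits on the keeper's lip (within 5 mm) and the lever is down (under 0.12 rad) (all of step 3 and horizontal distance between jar_green_mid and mat_green_top below 0.02 m and z of each of jar_green_mid, jar_red_mid, jar_w0_mid, jar_w1_mid, jar_w2_mid, jar_w3_mid in the frame of carrier below 0.09 m and angle between each of jar_green_mid, jar_red_mid, jar_w0_mid, jar_w1_mid, jar_w2_mid, jar_w3_mid's own z axis and vertical below 0.15 rad and horizontal distance between jar_red_mid and mat_red_top below 0.02 m and x of jar_w0_mid in the frame of carrier between -0.13 and 0.13 m and y of jar_w0_mid in the frame of carrier between -0.086 and 0.086 m and x of jar_w1_mid in the frame of carrier between -0.13 and 0.13 m and y of jar_w1_mid in the frame of carrier between -0.086 and 0.086 m and x of jar_w2_mid in the frame of carrier between -0.13 and 0.13 m and y of jar_w2_mid in the frame of carrier between -0.086 and 0.086 m and x of jar_w3_mid in the frame of carrier between -0.13 and 0.13 m and y of jar_w3_mid in the frame of carrier between -0.086 and 0.086 m); the robot touches nothing.
It fails at once if the pair of scissors is disturbed (moved more than 30 mm) (distance of scissors from where it was at the start of the episode above 0.03 m).
It fails at once if the green bowl is disturbed (moved more than 30 mm) (distance of colander from where it was at the start of the episode above 0.03 m).
It fails at once if the wrapped cake is disturbed (moved more than 30 mm) (distance of parcel from where it was at the start of the episode above 0.03 m).
Of jar_w0, jar_w1, jar_w2, jar_w3 only 2 to 4 are there at a start; the rules pass over those that are not, and their reading is None.
At some moment in a run one of jar_w0, jar_w1, jar_w2, jar_w3 may be knocked a few centimetres aside while the robot is not near it.
It also fails if it takes over 210 s, if anything falls off the work surface, if the arm or the gripper's body presses on something with over 40 N, if the wrist force passes 120 N, or if a joint passes its speed limit or range.

## Working session

There is one attempt and no reset: what is moved stays moved. The work goes in short steps, Python scripts to look and compute and a shell command to move; the robot and the scene stay as the last step left them, time stands still between calls to the robot, and variables do not carry over. Pictures are saved under pics/ and viewed, at most 14 in all, crops included, and the job is handed in when it is done.

```bash
mkdir -p pics
cat > h.py <<'E'
import numpy as np, cv2
from bench import r, grab_frame, spotter
from scipy.spatial.transform import Rotation as R
def rot(f):
    a=np.array(f["attitude"],float)
    return a if a.shape==(3,3) else R.from_quat([a[1],a[2],a[3],a[0]]).as_matrix()
def ray(f,u,v):
    K=np.array([[f["fx"],0,f["cx"]],[0,f["fy"],f["cy"]],[0,0,1]])
    p=cv2.undistortPoints(np.array([[[u,v]]],float),K,np.array([f["k1"],0,0,0.]))[0,0]
    return np.array([p[0],p[1],1.])
def at_depth(f,u,v,d=None):
    if d is None: d=f["range_z"][int(round(v)),int(round(u))]
    return rot(f)@(ray(f,u,v)*d)+np.array(f["origin"])
def at_z(f,u,v,z):
    d=rot(f)@ray(f,u,v); o=np.array(f["origin"]); return o+d*(z-o[2])/d[2]
def cloud(f):
    K=np.array([[f["fx"],0,f["cx"]],[0,f["fy"],f["cy"]],[0,0,1]])
    v,u=np.mgrid[0:480,0:640]; p=cv2.undistortPoints(np.stack([u,v],-1).reshape(-1,1,2).astype(float),K,np.array([f["k1"],0,0,0.])).reshape(480,640,2)
    d=f["range_z"]; P=np.dstack([p,np.ones((480,640))])*d[...,None]
    return P@rot(f).T+np.array(f["origin"])
def save(f,n,box=None,s=1):
    im=f["color"][...,::-1]
    if box: im=im[box[1]:box[3],box[0]:box[2]]
    cv2.imwrite("pics/"+n,cv2.resize(im,None,fx=s,fy=s,interpolation=cv2.INTER_CUBIC))
E
python3 - <<'E'
from h import *
for c in("top","side"):
    f=grab_frame(c); save(f,c+"0.png"); print(c,f["fx"],f["k1"],f["origin"],f["attitude"])
    np.savez(c+"0.npz",**f)
    for q in ["carrier","lid_edge","keeper","lever_tip","claw_mid","mat_green_top","mat_red_top","mat_grey0_top","jar_green_mid","jar_red_mid","jar_w0_mid","scissors","colander","parcel"]:
        print(q,[(round(x["score"],2),[round(t) for t in x["point"]],at_depth(f,x["point"][1],x["point"][0]).round(3).tolist()) for x in spotter.spot_point(q,c)][:7])
s=r.get_state(); print(s["position"],s["tool_rot"],s["time_s"])
E
```

```text
top 531.9155695983455 -0.08506640223516675 [0.34111133 0.01993244 1.36302639] [ 0.05215201 -0.70183449  0.70843839 -0.0531372 ]
carrier [(0.93, [247, 274], [0.545, 0.159, 0.027]), (0.49, [227, 161], [0.605, 0.462, 0.0])]
lid_edge [(0.7, [225, 163], [0.611, 0.456, -0.001])]
keeper [(0.62, [224, 167], [0.553, 0.351, 0.301])]
lever_tip [(0.79, [236, 340], [0.552, -0.007, 0.151])]
claw_mid [(0.65, [277, 253], [0.461, 0.198, 0.13]), (0.6, [237, 339], [0.548, -0.004, 0.153]), (0.5, [227, 457], [0.58, -0.291, 0.099])]
mat_green_top [(0.51, [281, 289], [0.451, 0.115, 0.129])]
mat_red_top [(0.72, [281, 252], [0.449, 0.199, 0.131])]
mat_grey0_top [(0.64, [244, 285], [0.553, 0.132, 0.032])]
jar_green_mid [(0.89, [278, 252], [0.458, 0.201, 0.127])]
jar_red_mid [(0.66, [280, 284], [0.452, 0.125, 0.132])]
jar_w0_mid [(0.95, [235, 400], [0.561, -0.153, 0.098]), (0.31, [245, 274], [0.549, 0.158, 0.035])]
scissors [(0.8, [168, 372], [0.757, -0.096, 0.01]), (0.21, [237, 402], [0.556, -0.156, 0.102])]
colander [(0.56, [307, 159], [0.395, 0.457, 0.005]), (0.42, [226, 167], [0.549, 0.351, 0.301])]
parcel
[... 600 characters left out ...]
, [0.642, 0.127, 0.035])]
mat_red_top [(0.61, [266, 268], [0.048, 0.053, 0.654]), (0.53, [249, 289], [0.463, 0.136, 0.126])]
mat_grey0_top [(0.81, [245, 300], [0.479, 0.106, 0.129])]
jar_green_mid [(0.61, [219, 277], [0.643, 0.218, 0.033]), (0.61, [243, 441], [0.57, -0.306, 0.095]), (0.6, [260, 265], [0.052, 0.059, 0.665])]
jar_red_mid [(0.95, [257, 297], [0.447, 0.11, 0.113])]
jar_w0_mid [(0.65, [250, 391], [0.541, -0.161, 0.074])]
scissors [(0.87, [210, 377], [0.748, -0.102, 0.007])]
colander [(0.23, [172, 217], [0.567, 0.348, 0.308])]
parcel [(0.61, [342, 472], [0.273, -0.401, 0.057])]
[0.12689015 0.53513662 0.25026239] [ 7.98016103e-06  1.16143337e-01  9.93232462e-01 -3.42431993e-05] 1.5
```

View pics/top0.png

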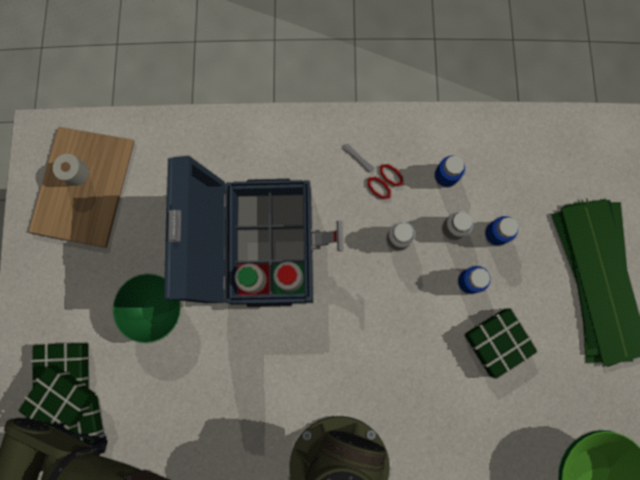

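View pics/side0.png

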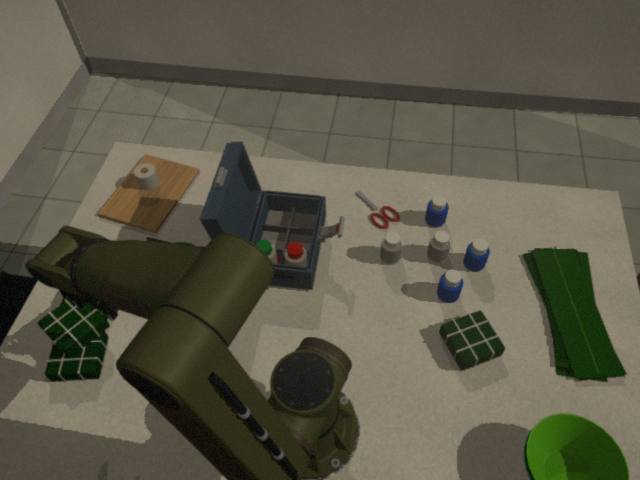

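The top view shows the carrier at about (270,243) with the lid open to the left (+y). The latch is up at about (330,237). The green cap is at (248,278) on the red mat, and the red cap at (287,276) on the green mat.

Jar candidates are two clear jars with white caps at (400,235) and (458,224), three blue-bodied jars at (450,170), (502,230) and (474,279), and a roll on the board at (67,168). The two clear ones fit the description. I'll confirm that in a crop and measure the carrier.

Run:
```python
from h import *
f=dict(np.load("top0.npz")); P=cloud(f)
save(f,"crop0.png",(370,145,540,300),4)
v,u=np.mgrid[0:480,0:640]
m=(abs(P[...,2]-0.105)<0.006)&(u>222)&(u<316)&(v>170)&(v<310)
q=P[m][:,:2]; 
hull=cv2.convexHull(q.astype(np.float32)); 
rc=cv2.minAreaRect(q.astype(np.float32)); print("rim",len(q),rc)
hsv=cv2.cvtColor(f["color"],cv2.COLOR_RGB2HSV)
# cap tops
for n,(cu,cv_),zt in [("g",(248,278),.129),("r",(287,276),.129),("w",(400,235),.098),("w",(458,224),.098),("roll",(67,168),.1)]:
    mm=(abs(u-cu)<20)&(abs(v-cv_)<20)&(abs(P[...,2]-zt)<0.006)
    pp=P[mm]; c,rad=cv2.minEnclosingCircle(pp[:,:2].astype(np.float32)); print(n,len(pp),np.median(pp,0).round(4),pp.mean(0).round(4),c,rad)
# lid and latch
m=(u>155)&(u<228)&(v>150)&(v<305)&(P[...,2]>0.2); q=P[m]; print("lid",q.min(0),q.max(0))
top=q[q[:,2]>q[:,2].max()-0.015]; print(top.mean(0),top.min(0),top.max(0))
m=(u>313)&(u<346)&(v>215)&(v<255)&(P[...,2]>0.07); q=P[m]; print("latch",len(q),q.min(0),q.max(0))
for uu in range(313,346,2): print(uu,[P[vv,uu].round(3).tolist() for vv in (228,237,244)])
```

```text
rim 3531 ((0.5484505891799927, 0.16411040723323822), (0.30210235714912415, 0.2221851795911789), 0.3968161642551422)
g 285 [0.4619 0.2116 0.1302] [0.4618 0.2118 0.1302] (0.4629599452018738, 0.21260830760002136) 0.023932335898280144
r 305 [0.464  0.1185 0.1301] [0.4644 0.1191 0.1299] (0.4650193452835083, 0.1189868152141571) 0.02387312799692154
w 266 [ 0.5666 -0.1593  0.0988] [ 0.5671 -0.1591  0.0987] (0.5678123831748962, -0.15889783203601837) 0.023581434041261673
w 278 [ 0.5941 -0.3049  0.0994] [ 0.5935 -0.3047  0.0991] (0.5942667722702026, -0.3055475354194641) 0.024459434673190117
roll 0 [nan nan nan] [nan nan nan] (0.0, 0.0) 0.0
lid [0.34111133 0.01993244 0.20000092] [0.69905273 0.35819948 1.36302639]
[0.34111133 0.01993244 1.36302639] [0.34111133 0.01993244 1.36302639] [0.34111133 0.01993244 1.36302639]
latch 537 [ 0.34111133 -0.0129867   0.08736763] [0.58735075 0.05619627 1.36302639]
313 [[0.599, 0.061, 0.002], [0.575, 0.061, -0.0], [0.557, 0.061, 0.001]]
315 [[0.598, 0.056, 0.004], [0.556, 0.053, 0.109], [0.539, 0.053, 0.115]]
317 [[0.599, 0.051, 0.001], [0.555, 0.048, 0.115], [0.
[... 404 characters left out ...]
9, 0.002], [0.552, 0.02, 0.133], [0.556, 0.02, 0.006]]
331 [[0.598, 0.014, 0.002], [0.551, 0.015, 0.137], [0.556, 0.015, 0.003]]
333 [[0.599, 0.009, -0.002], [0.551, 0.01, 0.139], [0.556, 0.009, -0.001]]
335 [[0.598, 0.004, 0.002], [0.55, 0.006, 0.146], [0.556, 0.004, 0.002]]
337 [[0.571, 0.001, 0.147], [0.549, 0.001, 0.149], [0.533, 0.001, 0.148]]
339 [[0.57, -0.004, 0.15], [0.548, -0.003, 0.153], [0.532, -0.003, 0.155]]
341 [[0.57, -0.008, 0.151], [0.549, -0.008, 0.15], [0.532, -0.008, 0.152]]
343 [[0.598, -0.017, 0.002], [0.55, -0.013, 0.145], [0.533, -0.013, 0.146]]
345 [[0.598, -0.022, 0.0], [0.574, -0.022, 0.001], [0.555, -0.021, 0.005]]
  return _methods._mean(a, axis=axis, dtype=dtype,
  ret = um.true_divide(
<stdin>:13: RuntimeWarning: Mean of empty slice.
```

View pics/crop0.png

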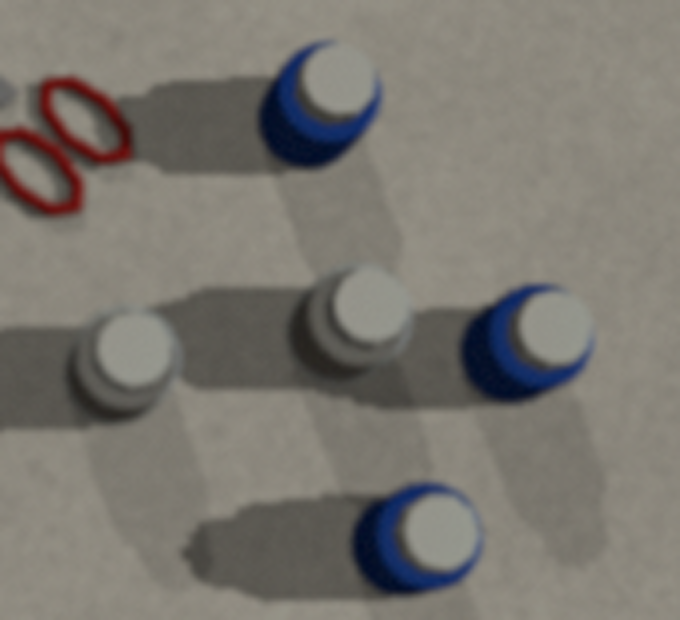

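The crop confirms it: clear jars at (400,235) and (458,224), blue-bodied look-alikes left alone. Next I need the carrier's frame, lid and latch more precisely.

Run:
```python
from h import *
f=dict(np.load("top0.npz")); P=cloud(f); ok=f["range_z"]>0
v,u=np.mgrid[0:480,0:640]
m=ok&(abs(P[...,2]-0.105)<0.005)&(u>215)&(u<320)&(v>170)&(v<310); q=P[m]
for x in np.arange(0.42,0.69,0.03):
    s=q[abs(q[:,0]-x)<0.004]; y=np.sort(s[:,1]); print("x",round(x,2),"y",y.min().round(4),y.max().round(4), "inner gap",[(y[i].round(4),y[i+1].round(4)) for i in range(len(y)-1) if y[i+1]-y[i]>.02])
for yy in np.arange(0.08,0.25,0.03):
    s=q[abs(q[:,1]-yy)<0.004]; y=np.sort(s[:,0]); print("y",round(yy,2),"x",y.min().round(4),y.max().round(4),[(y[i].round(4),y[i+1].round(4)) for i in range(len(y)-1) if y[i+1]-y[i]>.02])
# dividers
m=ok&(abs(P[...,2]-0.059)<0.005)&(u>225)&(u<310)&(v>180)&(v<300); q=P[m]
a=q[abs(q[:,0]-0.55)<.1]; print("div z59 hist y",np.histogram(q[:,1],20),np.histogram(q[:,0],20))
m=ok&(u>155)&(u<240)&(v>140)&(v<305)&(P[...,2]>0.12)&(P[...,1]>.2); q=P[m]; print("lid",q.min(0),q.max(0))
for z in np.arange(.12,.33,.02):
    s=q[abs(q[:,2]-z)<.01]; 
    if len(s): print(z.round(2),len(s),s[:,1].min().round(3),np.median(s[:,1]).round(3),s[:,1].max().round(3),s[:,0].min().round(3),s[:,0].max().round(3))
m=ok&(u>334)&(u<346)&(v>210)&(v<260)&(P[...,2]>0.1); q=P[m]; print("claw",len(q),q.min(0),q.max(0))
m=ok&(u>50)&(u<90)&(v>150)&(v<190)&(P[...,2]>0.03); print("roll",P[m].max(0))
```

```text
x 0.42 y 0.0611 0.2671 inner gap []
x 0.45 y 0.0633 0.2697 inner gap [(np.float64(0.106), np.float64(0.1346)), (np.float64(0.1492), np.float64(0.1822)), (np.float64(0.1957), np.float64(0.2342))]
x 0.48 y 0.0632 0.2727 inner gap [(np.float64(0.1014), np.float64(0.1394)), (np.float64(0.1494), np.float64(0.1826)), (np.float64(0.1992), np.float64(0.2271))]
x 0.51 y 0.063 0.2731 inner gap [(np.float64(0.0799), np.float64(0.2521))]
x 0.54 y 0.0509 0.2741 inner gap [(np.float64(0.0798), np.float64(0.2533))]
x 0.57 y 0.046 0.2727 inner gap [(np.float64(0.0798), np.float64(0.2537))]
x 0.6 y 0.0651 0.2728 inner gap [(np.float64(0.0798), np.float64(0.2557))]
x 0.63 y 0.065 0.274 inner gap [(np.float64(0.0796), np.float64(0.2545))]
x 0.66 y 0.0649 0.272 inner gap [(np.float64(0.0822), np.float64(0.2549))]
y 0.08 x 0.4041 0.6981 []
y 0.11 x 0.4047 0.6994 [(np.float64(0.4449), np.float64(0.4855)), (np.float64(0.4952), np.float64(0.6811))]
y 0.14 x 0.4003 0.697 [(np.float64(0.4932), np.float64(0.6792))]
y 0.17 x 0.4049 0.6975 [(np.float64(0.4217), np.float64(0.6795))]
y 0.2 x 0.405 0.6982 [(np.floa
[... 925 characters left out ...]
    0.6182217 , 0.63109961, 0.64397752, 0.65685543, 0.66973334,
       0.68261125]))
lid [0.40076083 0.22969299 0.12000574] [0.69905273 0.35819948 0.32575491]
0.12 530 0.23 0.287 0.317 0.402 0.695
0.14 506 0.23 0.315 0.323 0.402 0.696
0.16 478 0.277 0.319 0.325 0.401 0.696
0.18 506 0.281 0.322 0.328 0.402 0.697
0.2 493 0.284 0.325 0.33 0.401 0.697
0.22 121 0.287 0.303 0.328 0.402 0.699
0.24 97 0.29 0.299 0.339 0.401 0.696
0.26 76 0.295 0.299 0.316 0.402 0.697
0.28 82 0.298 0.304 0.348 0.401 0.698
0.3 2549 0.3 0.331 0.358 0.401 0.698
0.32 1036 0.301 0.317 0.352 0.401 0.696
claw 226 [ 0.51711431 -0.0129867   0.13279154] [0.58735075 0.00588704 0.15797869]
roll [0.78672672 0.73098713 0.08720562]
```

```bash
python3 -m handwheel '.173 -.335 .05 0 0 13.3;.173 -.335 .05 0 0 13.3;.173 -.335 .05 0 0 13.3;.173 -.335 .05 0 0 13.3;.173 -.335 .05 0 0 13.3;.173 -.335 .05 0 0 13.3;.173 -.335 .05 0 0 13.3;.173 -.335 .05 0 0 13.3;.173 -.335 .05 0 0 13.3;.173 -.335 .05 0 0 13.3;.3375 -.416 -.07 0 0 13.3;.3375 -.416 -.07 0 0 13.3;.3375 -.416 -.07 0 0 13.3;.3375 -.416 -.07 0 0 13.3;.3375 -.416 -.07 0 0 13.3;.3375 -.416 -.07 0 0 13.3;.3375 -.416 -.07 0 0 13.3;.3375 -.416 -.07 0 0 13.3' 0.06 40
```

```text
time_s: 3.0
position: [0.4641, 0.1194, 0.1803]
tool_rot: [-0.0, 0.001, 1.0, -0.0]
force: [0.5, 0.6, -0.4]
width: 0.702
grip_force: 0.0
```

```bash
python3 -m handwheel '0 0 -.03 0 0 0;0 0 -.045 0 0 0;0 0 -.055 0 0 0;0 0 -.055 0 0 0'; python3 -m handwheel '0 0 0 0 0 0;0 0 0 0 0 0;0 0 0 0 0 0;0 0 0 0 0 0;0 0 0 0 0 0' 0.03 50
```

```text
time_s: 3.33
position: [0.4633, 0.1198, 0.1248]
tool_rot: [-0.001, -0.0, 1.0, -0.0]
force: [-0.3, -0.2, 0.3]
width: 0.699
grip_force: 0.0
time_s: 3.75
position: [0.4651, 0.1195, 0.1269]
tool_rot: [0.001, 0.0, 1.0, 0.0]
force: [-2.0, -0.2, 8.4]
width: 0.52
grip_force: 52.1
```

```bash
python3 -m handwheel '0 0 .03 0 0 0;0 0 .06 0 0 0;0 0 .06 0 0 0;.04 0.002 .06 0 0 0;.086 .003 .06 0 0 0;.086 .003 .06 0 0 0;.086 .003 .06 0 0 0;.086 .003 .03 0 0 0;.086 .003 .01 0 0 0;.086 .003 .004 0 0 0;.086 .003 .001 0 0 0;.086 .003 .001 0 0 0'
```

```text
time_s: 4.75
position: [0.55, 0.1222, 0.1277]
tool_rot: [0.0, 0.0, 1.0, -0.0]
force: [-0.2, 0.3, -1.5]
width: 0.519
grip_force: 52.7
```

```bash
python3 -m handwheel '0 0 0 0 0 0;0 0 0 0 0 0;0 0 0 0 0 0;0 0 0.02 0 0 0;0 0 .055 0 0 0;0 0 .055 0 0 0;-.088 .089 .055 0 0 0;-.088 .089 .055 0 0 0;-.088 .089 .055 0 0 0;-.088 .089 .055 0 0 0;-.088 .089 .055 0 0 0' 0.06
```

```text
time_s: 5.67
position: [0.4614, 0.2125, 0.1819]
tool_rot: [0.001, -0.001, 1.0, 0.0]
force: [0.3, -0.9, -0.8]
width: 0.704
grip_force: 0.0
```

```bash
python3 -m handwheel '0 0 -.03 0 0 0;0 0 -.045 0 0 0;0 0 -.054 0 0 0;0 0 -.054 0 0 0'; python3 -m handwheel '0 0 0 0 0 0;0 0 0 0 0 0;0 0 0 0 0 0;0 0 0 0 0 0;0 0 0 0 0 0' 0.03 50; python3 -m handwheel '0 0 .03 0 0 0;0 0 .06 0 0 0;0 0 .06 0 0 0;0 -.04 .06 0 0 0;0 -.089 .06 0 0 0;0 -.089 .06 0 0 0;0 -.089 .06 0 0 0;0 -.089 .03 0 0 0;0 -.089 .01 0 0 0;0 -.089 .004 0 0 0;0 -.089 .001 0 0 0;0 -.089 .001 0 0 0'
```

```text
time_s: 6.0
position: [0.4623, 0.2103, 0.1258]
tool_rot: [-0.001, 0.001, 1.0, -0.0]
force: [-0.6, 0.3, -0.1]
width: 0.701
grip_force: 0.0
time_s: 6.42
position: [0.463, 0.2112, 0.1283]
tool_rot: [0.001, 0.0, 1.0, 0.0]
force: [1.3, -0.1, 7.1]
width: 0.517
grip_force: 52.2
time_s: 7.42
position: [0.4625, 0.1227, 0.1289]
tool_rot: [0.0, 0.0, 1.0, -0.0]
force: [0.6, -0.2, -3.9]
width: 0.517
grip_force: 54.0
```

```bash
python3 -m handwheel '0 0 0 0 0 0;0 0 0 0 0 0;0 0 0 0 0 0;0 0 0.02 0 0 0;0 0 .053 0 0 0;0 0 .053 0 0 0;.088 0 .053 0 0 0;.088 0 .053 0 0 0;.088 0 .053 0 0 0;.088 0 .053 0 0 0;.088 0 0.02 0 0 0;.088 0 0 0 0 0;.088 0 0 0 0 0' 0.06;  python3 -m handwheel '0 0 0 0 0 0;0 0 0 0 0 0;0 0 0 0 0 0;0 0 0 0 0 0;0 0 0 0 0 0' 0.03 50
```

```text
time_s: 8.5
position: [0.5478, 0.122, 0.1247]
tool_rot: [-0.003, 0.0, 1.0, -0.0]
force: [-0.6, -0.2, -0.4]
width: 0.705
grip_force: 0.0
time_s: 8.92
position: [0.5508, 0.1222, 0.1295]
tool_rot: [0.001, 0.0, 1.0, 0.0]
force: [0.3, -1.3, 3.7]
width: 0.516
grip_force: 51.7
```

```bash
python3 -m handwheel '0 0 .03 0 0 0;0 0 .06 0 0 0;0 0 .06 0 0 0;0 .04 .06 0 0 0;0 .088 .06 0 0 0;0 .088 .06 0 0 0;-.04 .088 .06 0 0 0;-.088 .088 .06 0 0 0;-.088 .088 .06 0 0 0;-.088 .088 .06 0 0 0;-.088 .088 .03 0 0 0;-.088 .088 .01 0 0 0;-.088 .088 .004 0 0 0;-.088 .088 .001 0 0 0;-.088 .088 .001 0 0 0'; python3 -m handwheel '0 0 0 0 0 0;0 0 0 0 0 0;0 0 0 0 0 0;0 0 0.02 0 0 0;0 0 .053 0 0 0;0 0 .053 0 0 0;0 0 .16 0 0 0;0 0 .16 0 0 0;0 0 .16 0 0 0' 0.06
python3 - <<'E'
from h import *
f=grab_frame("top"); P=cloud(f); ok=f["range_z"]>0
v,u=np.mgrid[0:480,0:640]
save(f,"top1.png")
for n,(cu,cv_),zt in [("c",(248,278),.129),("c",(287,276),.129),("w",(400,235),.098),("w",(458,224),.098)]:
    mm=ok&(abs(u-cu)<22)&(abs(v-cv_)<22)&(abs(P[...,2]-zt)<0.006)
    pp=P[mm]; 
    if len(pp): c,rad=cv2.minEnclosingCircle(pp[:,:2].astype(np.float32)); print(n,len(pp),np.median(pp,0).round(4),c,rad)
print([(round(x["score"],2),[round(t) for t in x["point"]]) for x in spotter.spot_point("jar_w0_mid","top")])
E
```

```text
time_s: 10.17
position: [0.4634, 0.2101, 0.1301]
tool_rot: [0.001, 0.001, 1.0, 0.0]
force: [0.6, 0.2, -2.8]
width: 0.518
grip_force: 52.6
time_s: 10.92
position: [0.4629, 0.2104, 0.294]
tool_rot: [0.002, 0.0, 1.0, 0.001]
force: [0.6, -0.9, 0.4]
width: 0.7
grip_force: 0.0
c 43 [0.4618 0.225  0.1298] (0.4636925756931305, 0.20993687212467194) 0.023783281445503235
c 304 [0.4595 0.1231 0.1305] (0.4607456624507904, 0.12313992530107498) 0.023595793172717094
w 256 [ 0.5671 -0.159   0.0989] (0.5679140686988831, -0.15971463918685913) 0.023682402446866035
w 280 [ 0.5926 -0.3043  0.0989] (0.5942526459693909, -0.30579066276550293) 0.024823693558573723
[(0.84, [238, 400]), (0.69, [339, 497]), (0.58, [224, 163])]
```

View pics/top1.png

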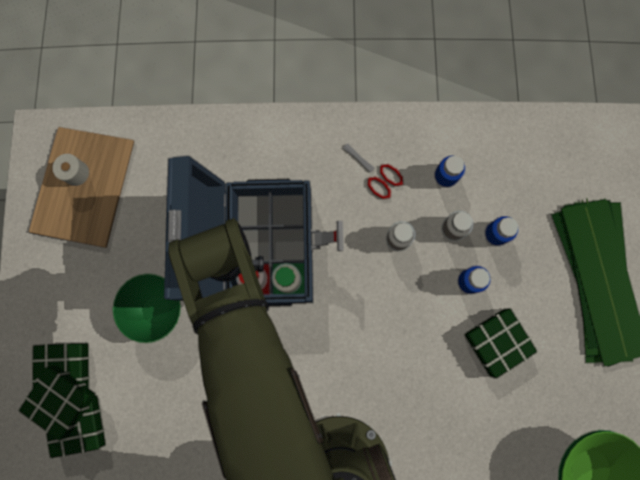

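The swap shows as done: the green cap is at (285,277) and the red one is under the gripper. The white jars haven't moved, so I'll fetch the near one.

```bash
python3 -m handwheel '.1045 -.3695 0 0 0 0;.1045 -.3695 0 0 0 0;.1045 -.3695 0 0 0 0;.1045 -.3695 0 0 0 0;.1045 -.3695 0 0 0 0;.1045 -.3695 0 0 0 0;.1045 -.3695 0 0 0 0;.1045 -.3695 0 0 0 0;.1045 -.3695 0 0 0 0;.1045 -.3695 0 0 0 0;.1045 -.3695 -.13 0 0 0;.1045 -.3695 -.13 0 0 0;.1045 -.3695 -.13 0 0 0;.1045 -.3695 -.13 0 0 0;.1045 -.3695 -.17 0 0 0;.1045 -.3695 -.193 0 0 0;.1045 -.3695 -.193 0 0 0;.1045 -.3695 -.193 0 0 0' 0.075;  python3 -m handwheel '0 0 0 0 0 0;0 0 0 0 0 0;0 0 0 0 0 0;0 0 0 0 0 0;0 0 0 0 0 0;0 0 0 0 0 0' 0.03 50
```

```text
time_s: 12.52
position: [0.5673, -0.1593, 0.0975]
tool_rot: [-0.0, 0.0, 1.0, 0.0]
force: [0.4, 0.2, 0.8]
width: 0.877
grip_force: 0.0
time_s: 13.02
position: [0.568, -0.1598, 0.099]
tool_rot: [0.002, 0.0, 1.0, -0.001]
force: [-1.1, -0.7, 7.7]
width: 0.516
grip_force: 50.2
```

```bash
python3 -m handwheel '0 0 .2 0 0 0;0 0 .2 0 0 0;0 0 .2 0 0 0;0 0 .2 0 0 0;0 0 .2 0 0 0;.071 .282 .2 0 0 0;.071 .282 .2 0 0 0;.071 .282 .2 0 0 0;.071 .282 .2 0 0 0;.071 .282 .2 0 0 0;.071 .282 .2 0 0 0;.071 .282 .2 0 0 0;.071 .282 .2 0 0 0;.071 .282 .2 0 0 0;.071 .282 .12 0 0 0;.071 .282 .12 0 0 0;.071 .282 .06 0 0 0;.071 .282 .04 0 0 0;.071 .282 .034 0 0 0;.071 .282 .032 0 0 0'; python3 -m handwheel '0 0 0 0 0 0;0 0 0 0 0 0'
```

```text
time_s: 14.68
position: [0.6374, 0.1214, 0.1274]
tool_rot: [-0.001, 0.001, 1.0, -0.0]
force: [0.1, 0.4, -2.1]
width: 0.516
grip_force: 62.3
time_s: 14.85
position: [0.6385, 0.1223, 0.1302]
tool_rot: [0.001, 0.001, 1.0, 0.0]
force: [-0.1, 0.8, -2.5]
width: 0.517
grip_force: 62.2
```

```bash
python3 -m handwheel '0 0 0 0 0 0;0 0 0 0 0 0;0 0 0 0 0 0;0 0 0.02 0 0 0;0 0 .16 0 0 0;0 0 .16 0 0 0;0 0 .16 0 0 0;0 0 .16 0 0 0;-.02 -.2 .16 0 0 0;-.02 -.2 .16 0 0 0;-.02 -.2 .16 0 0 0;-.02 -.2 .16 0 0 0;-.02 -.2 .16 0 0 0;-.02 -.2 .16 0 0 0' 0.06
cat > caps.py <<'E'
from h import *
def caps(f,z,box):
    P=cloud(f); ok=f["range_z"]>0; v,u=np.mgrid[0:480,0:640]
    m=(ok&(abs(P[...,2]-z)<.006)&(u>box[0])&(v>box[1])&(u<box[2])&(v<box[3])).astype(np.uint8)
    n,l,st,c=cv2.connectedComponentsWithStats(m)
    for i in range(1,n):
        if st[i,4]>60:
            p=P[l==i]; (c2,rad)=cv2.minEnclosingCircle(p[:,:2].astype(np.float32)); vv,uu=np.where(l==i)
            print(st[i,4],"px",uu.mean().round(),vv.mean().round(),"xy",np.round(c2,4),round(rad,4))
E
python3 - <<'E'
from caps import *
f=grab_frame("top"); caps(f,.098,(350,140,540,300)); print("in"); caps(f,.129,(225,180,312,300)); print(r.get_state()["position"])
E
```

```text
time_s: 16.02
position: [0.6171, -0.083, 0.2888]
tool_rot: [0.0, 0.003, 1.0, -0.001]
force: [0.8, 0.7, -0.3]
width: 0.702
grip_force: 0.0
272 px 454.0 165.0 xy [ 0.7382 -0.2931] 0.0246
278 px 462.0 221.0 xy [ 0.5933 -0.3052] 0.0246
288 px 508.0 227.0 xy [ 0.5792 -0.4182] 0.0249
273 px 480.0 277.0 xy [ 0.4573 -0.3419] 0.0239
in
289 px 286.0 201.0 xy [0.6401 0.1218] 0.0239
293 px 248.0 275.0 xy [0.4646 0.2096] 0.0236
303 px 285.0 277.0 xy [0.4605 0.1234] 0.0238
[ 0.61747828 -0.08033414  0.28884885]
```

```bash
python3 -m handwheel '-.025 -.228 0 0 0 0;-.025 -.228 0 0 0 0;-.025 -.228 0 0 0 0;-.025 -.228 0 0 0 0;-.025 -.228 0 0 0 0;-.025 -.228 0 0 0 0;-.025 -.228 -.13 0 0 0;-.025 -.228 -.13 0 0 0;-.025 -.228 -.13 0 0 0;-.025 -.228 -.13 0 0 0;-.025 -.228 -.17 0 0 0;-.025 -.228 -.191 0 0 0;-.025 -.228 -.191 0 0 0;-.025 -.228 -.191 0 0 0' 0.065;  python3 -m handwheel '0 0 0 0 0 0;0 0 0 0 0 0;0 0 0 0 0 0;0 0 0 0 0 0;0 0 0 0 0 0;0 0 0 0 0 0' 0.03 50
```

```text
time_s: 17.23
position: [0.5937, -0.305, 0.0989]
tool_rot: [0.0, -0.0, 1.0, -0.0]
force: [-0.1, 0.8, 0.6]
width: 0.758
grip_force: 0.0
time_s: 17.73
position: [0.5941, -0.3059, 0.1008]
tool_rot: [0.002, 0.0, 1.0, -0.001]
force: [0.0, 0.0, 7.7]
width: 0.517
grip_force: 50.2
```

```bash
python3 -m handwheel '0 0 .2 0 0 0;0 0 .2 0 0 0;0 0 .2 0 0 0;0 0 .2 0 0 0;0 0 .2 0 0 0;-.043 .4275 .2 0 0 0;-.043 .4275 .2 0 0 0;-.043 .4275 .2 0 0 0;-.043 .4275 .2 0 0 0;-.043 .4275 .2 0 0 0;-.043 .4275 .2 0 0 0;-.043 .4275 .2 0 0 0;-.043 .4275 .2 0 0 0;-.043 .4275 .2 0 0 0;-.043 .4275 .2 0 0 0;-.043 .4275 .2 0 0 0;-.043 .4275 .2 0 0 0;-.043 .4275 .2 0 0 0'; python3 -m handwheel '0 0 -.08 0 0 0;0 0 -.08 0 0 0;0 0 -.14 0 0 0;0 0 -.16 0 0 0;0 0 -.166 0 0 0;0 0 -.168 0 0 0;0 0 -.168 0 0 0'
```

```text
time_s: 19.23
position: [0.5497, 0.1228, 0.2985]
tool_rot: [0.001, -0.001, 1.0, 0.0]
force: [0.3, -0.6, -4.4]
width: 0.512
grip_force: 54.1
time_s: 19.82
position: [0.5502, 0.121, 0.1295]
tool_rot: [-0.0, 0.001, 1.0, -0.0]
force: [1.0, -1.5, -3.5]
width: 0.515
grip_force: 63.3
```

```bash
python3 -m handwheel '0 0 0 0 0 0;0 0 0 0 0 0;0 0 0 0 0 0;0 0 0.02 0 0 0;0 0 .25 0 0 0;0 0 .25 0 0 0;0 0 .25 0 0 0;0 0 .25 0 0 0;0 0 .25 0 0 0;0 0 .25 0 0 0;0 0 .25 0 0 0;-.25 0 .25 0 0 0;-.25 0 .25 0 0 0;-.25 0 .25 0 0 0;-.25 0 .25 0 0 0;-.25 0 .25 0 0 0;-.25 0 .25 0 0 0' 0.06
python3 - <<'E'
from caps import *
f=grab_frame("top"); caps(f,.098,(0,100,640,400)); print("in"); caps(f,.129,(225,180,312,300)); print(r.get_state()["position"])
save(f,"top2.png",(140,120,440,330),2.6)
E
```

```text
time_s: 21.23
position: [0.2978, 0.1218, 0.3789]
tool_rot: [0.0, 0.0, 1.0, 0.0]
force: [-0.6, 0.5, 1.8]
width: 0.7
grip_force: 0.0
266 px 454.0 164.0 xy [ 0.7375 -0.2914] 0.0249
104 px 294.0 208.0 xy [0.6393 0.1189] 0.033
278 px 508.0 227.0 xy [ 0.5805 -0.4188] 0.0247
104 px 287.0 246.0 xy [0.5508 0.1212] 0.0334
85 px 259.0 279.0 xy [0.4618 0.2001] 0.0313
280 px 479.0 277.0 xy [ 0.4572 -0.3407] 0.0234
1029 px 55.0 387.0 xy [0.1788 0.6709] 0.0782
in
279 px 286.0 201.0 xy [0.6402 0.1221] 0.0236
291 px 286.0 238.0 xy [0.5526 0.1206] 0.0237
289 px 248.0 275.0 xy [0.4655 0.2096] 0.0236
298 px 285.0 276.0 xy [0.4607 0.1239] 0.0237
[0.29285455 0.12168781 0.38031335]
```

View pics/top2.png

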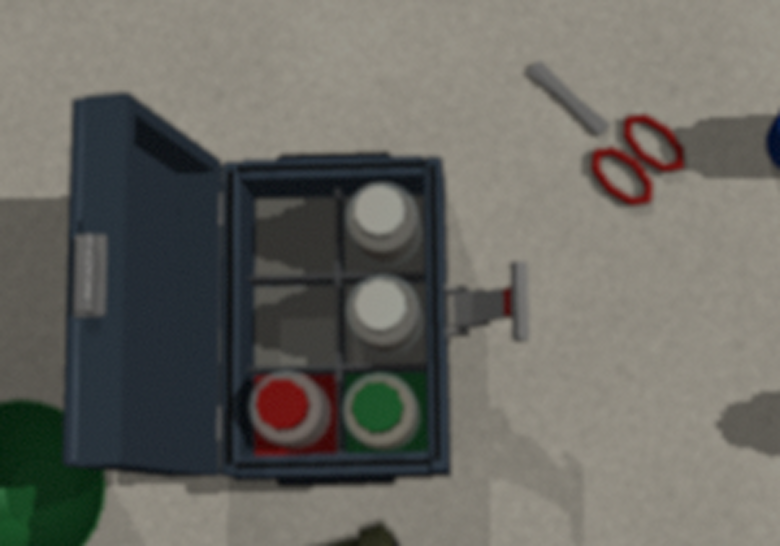

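All jars are placed: red at (283,405) and green at (378,405) in the crop on their own mats, both white jars in grey bays. Now I'll go behind the lid with the fingers shut.

```bash
python3 -m handwheel '.25 .3075 .04 0 0 0;.25 .3075 .04 0 0 0;.25 .3075 .04 0 0 0;.25 .3075 .04 0 0 0;.25 .3075 .04 0 0 0;.25 .3075 .04 0 0 0;.25 .3075 .04 0 0 0;.25 .3075 .04 0 0 0;.25 .3075 .04 0 0 0;.25 .3075 .04 0 0 0;.25 .3075 .04 0 0 0;.25 .3075 .04 0 0 0;.25 .3075 -.09 0 0 0;.25 .3075 -.09 0 0 0;.25 .3075 -.09 0 0 0;.25 .3075 -.09 0 0 0;.25 .3075 -.09 0 0 0' 0
```

```text
time_s: 22.7
position: [0.5491, 0.4287, 0.2889]
tool_rot: [-0.001, 0.0, 1.0, -0.001]
force: [-0.0, 0.1, 0.8]
width: 0.001
grip_force: 0.0
```

```bash
python3 -m handwheel '0 -.04 0 0 0 0;0 -.066 0 0 0 0;0 -.08 .004 0 0 0;0 -.095 .008 0 0 0;0 -.11 .012 0 0 0;0 -.125 .015 0 0 0;0 -.143 .016 0 0 0;0 -.162 .015 0 0 0;0 -.18 .012 0 0 0;0 -.197 .008 0 0 0;0 -.21 .003 0 0 0;0 -.223 -.002 0 0 0'
```

```text
time_s: 23.7
position: [0.5504, 0.2058, 0.29]
tool_rot: [0.002, 0.0, 1.0, 0.001]
force: [1.4, 2.1, 4.2]
width: 0.002
grip_force: 1.9
```

```bash
python3 -m handwheel '0 -.012 -.006 0 0 0;0 -.0235 -.013 0 0 0;0 -.033 -.021 0 0 0;0 -.042 -.029 0 0 0;0 -.0515 -.036 0 0 0;0 -.06 -.046 0 0 0;0 -.0675 -.056 0 0 0;0 -.0745 -.0645 0 0 0;0 -.0745 -.0645 0 0 0'; python3 -m handwheel '0 0 .05 0 0 0;0 0 .15 0 0 0;0 0 .15 0 0 0;0 0 .15 0 0 0;0 0 .15 0 0 0;-.25 -.1 .15 0 0 0;-.25 -.1 .15 0 0 0;-.25 -.1 .15 0 0 0;-.25 -.1 .15 0 0 0;-.25 -.1 .15 0 0 0;-.25 -.1 .15 0 0 0;-.25 -.1 .15 0 0 0;-.25 -.1 .15 0 0 0'; python3 -m handwheel '0 0 0 0 0 0;0 0 0 0 0 0;0 0 0 0 0 0;0 0 0 0 0 0;0 0 0 0 0 0;0 0 0 0 0 0;0 0 0 0 0 0;0 0 0 0 0 0;0 0 0 0 0 0;0 0 0 0 0 0;0 0 0 0 0 0;0 0 0 0 0 0;0 0 0 0 0 0;0 0 0 0 0 0;0 0 0 0 0 0;0 0 0 0 0 0;0 0 0 0 0 0;0 0 0 0 0 0;0 0 0 0 0 0;0 0 0 0 0 0'; python3 -m handwheel '0 0 0 0 0 0;0 0 0 0 0 0;0 0 0 0 0 0;0 0 0 0 0 0;0 0 0 0 0 0;0 0 0 0 0 0;0 0 0 0 0 0;0 0 0 0 0 0;0 0 0 0 0 0;0 0 0 0 0 0;0 0 0 0 0 0;0 0 0 0 0 0;0 0 0 0 0 0;0 0 0 0 0 0;0 0 0 0 0 0;0 0 0 0 0 0;0 0 0 0 0 0;0 0 0 0 0 0;0 0 0 0 0 0;0 0 0 0 0 0'
cat > latch.py <<'E'
from caps import *
f=grab_frame("top"); P=cloud(f); ok=f["range_z"]>0; v,u=np.mgrid[0:480,0:640]
m=ok&(abs(P[...,0]-.55)<.1)&(P[...,1]>.07)&(P[...,1]<.25)&(P[...,2]>.12); q=P[m]
for y in (.08,.1,.15,.2,.24): s=q[abs(q[:,1]-y)<.008]; print(y,len(s),np.median(s[:,2]).round(4) if len(s) else 0)
print("latch profile x=.55 | x=.525 | x=.577 (y,z)")
for yy in np.arange(-.03,.07,.005):
    o=[]
    for x in (.55,.525,.579):
        s=P[ok&(abs(P[...,0]-x)<.004)&(abs(P[...,1]-yy)<.003)&(P[...,2]>.03)]; o.append((len(s),s[:,2].max().round(3) if len(s) else 0))
    print(yy.round(3),o)
E
python3 - <<'E'
from latch import *
save(f,"top3.png",(140,120,440,330),2.6)
f=grab_frame("side"); save(f,"side3.png",(100,120,500,320),2)
E
```

```text
time_s: 24.45
position: [0.5492, 0.1309, 0.2202]
tool_rot: [-0.002, 0.001, 1.0, -0.0]
force: [-0.1, -0.0, -0.2]
width: 0.0
grip_force: 0.0
time_s: 25.53
position: [0.2974, 0.0315, 0.3733]
tool_rot: [0.001, 0.001, 1.0, -0.0]
force: [0.3, 0.2, -0.9]
width: 0.004
grip_force: 0.0
time_s: 27.2
position: [0.2999, 0.0321, 0.3728]
tool_rot: [0.0, 0.0, 1.0, 0.0]
force: [1.2, 0.2, 0.1]
width: -0.002
grip_force: 0.0
time_s: 28.87
position: [0.2999, 0.0321, 0.3728]
tool_rot: [0.0, 0.0, 1.0, -0.0]
force: [-0.6, 1.2, -0.1]
width: 0.004
grip_force: 0.0
0.08 598 0.1564
0.1 596 0.1563
0.15 584 0.1578
0.2 584 0.158
0.24 588 0.1565
latch profile x=.55 | x=.525 | x=.577 (y,z)
-0.03 [(0, 0), (0, 0), (0, 0)]
-0.025 [(0, 0), (0, 0), (0, 0)]
-0.02 [(0, 0), (0, 0), (0, 0)]
-0.015 [(4, np.float64(0.15)), (4, np.float64(0.149)), (0, 0)]
-0.01 [(11, np.float64(0.151)), (11, np.float64(0.151)), (8, np.float64(0.15))]
-0.005 [(9, np.float64(0.155)), (10, np.float64(0.154)), (6, np.float64(0.156))]
0.0 [(7, np.float64(0.155)), (6, np.float64(0.153)), (7, np.float64(0.154))]
0.005 [(6, np.float64(0.149)), (0, 0), (0, 0)]
0.01 [(9, np.float64(0.144)), (0, 0), (0, 0)]
0.015 [(9, np.float64(0.137)), (0, 0), (0, 0)]
0.02 [(9, np.float64(0.133)), (0, 0), (0, 0)]
0.025 [(10, np.float64(0.13)), (0, 0), (0, 0)]
0.03 [(7, np.float64(0.13)), (0, 0), (0, 0)]
0.035 [(6, np.float64(0.124)), (0, 0), (0, 0)]
0.04 [(6, np.float64(0.121)), (0, 0), (0, 0)]
0.045 [(6, np.float64(0.121)), (2, np.float64(0.101)), (0, 0)]
0.05 [(11, np.float64(0.141)), (8, np.float64(0.142)), (6, np.float64(0.143))]
0.055 [(10, np.float64(0.14)), (9, np.float64(0.134)), (9, np.float64(0.14))]
0.06 [(9, np.float64(0.149)), (15, np.float64(0.151)), (9, np.float64(0.149))]
0.065 [(7, np.float64(0.158)), (9, np.float64(0.158)), (6, np.float64(0.16))]
```

View pics/top3.png

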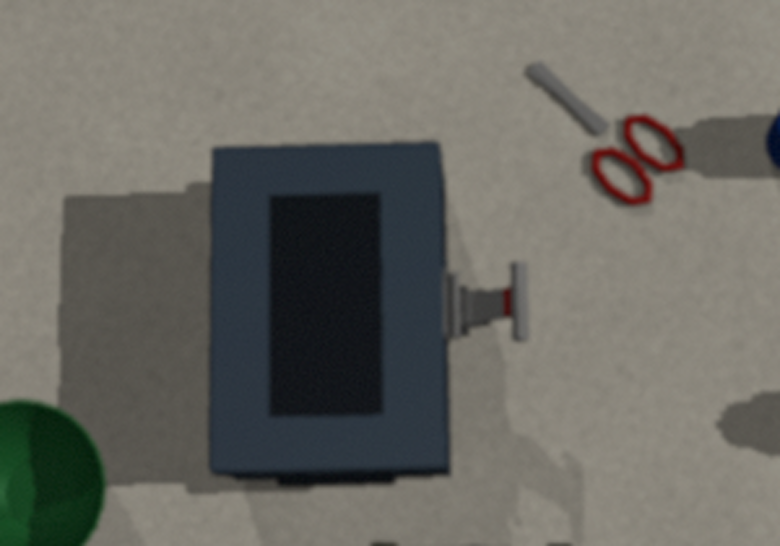

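View pics/side3.png

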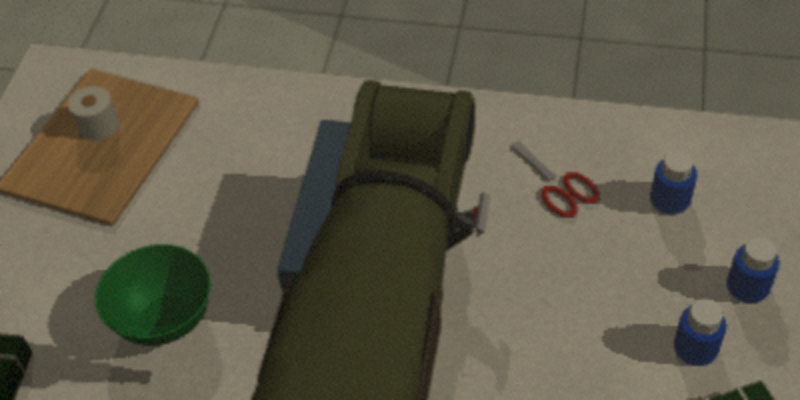

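Top crop: the lid is shut, its top measuring 157 mm against a nominal 155. The claw leans outward at (518,300), and the keeper is at (450,305). The side view shows no further clear jar: the item on the board is a roll at (92,110). I'll go outside the claw, on its -x shoulder.

```bash
python3 -m handwheel '.2235 -.1025 0 0 0 0;.2235 -.1025 0 0 0 0;.2235 -.1025 0 0 0 0;.2235 -.1025 0 0 0 0;.2235 -.1025 0 0 0 0;.2235 -.1025 0 0 0 0;.2235 -.1025 0 0 0 0;.2235 -.1025 -.2135 0 0 0;.2235 -.1025 -.2135 0 0 0;.2235 -.1025 -.2135 0 0 0;.2235 -.1025 -.2135 0 0 0;.2235 -.1025 -.2135 0 0 0;.2235 -.1025 -.2135 0 0 0;.2235 -.1025 -.2135 0 0 0;.2235 -.1025 -.2135 0 0 0'
```

```text
time_s: 30.22
position: [0.5243, -0.0705, 0.1615]
tool_rot: [0.001, 0.0, 1.0, -0.0]
force: [0.0, 0.1, 1.0]
width: -0.002
grip_force: 0.0
```

```bash
python3 -m handwheel '0 .02 0 0 0 0;0 .035 0 0 0 0;0 .045 0 0 0 0;0 .053 0 0 0 0;0 .061 0 0 0 0;0 .069 0 0 0 0;0 .077 0 0 0 0;0 .084 0 0 0 0;0 .089 0 0 0 0;0 .089 0 0 0 0;0 .089 0 0 0 0'; python3 -m handwheel '0 -.05 0 0 0 0;0 -.09 0 0 0 0;0 -.09 0 0 0 0;0 -.09 0 0 0 0;0 -.13 0 0 0 0;0 -.13 0 0 0 0;0 -.13 0 0 0 0;0 -.13 0 0 0 0'
python3 - <<'E'
from latch import *
save(f,"top4.png",(280,190,380,280),6)
print([(round(x["score"],2),x["point"],at_depth(f,x["point"][1],x["point"][0]).round(3)) for x in spotter.spot_point("claw_mid","top")])
E
```

```text
time_s: 31.13
position: [0.5235, 0.0189, 0.1592]
tool_rot: [0.0, 0.0, 1.0, 0.0]
force: [0.2, -0.4, 3.5]
width: -0.001
grip_force: 1.2
time_s: 31.8
position: [0.5232, -0.1106, 0.159]
tool_rot: [-0.0, 0.0, 1.0, 0.0]
force: [0.9, 0.6, 0.3]
width: 0.003
grip_force: 0.0
0.08 593 0.1564
0.1 591 0.1564
0.15 580 0.1578
0.2 587 0.158
0.24 585 0.1562
latch profile x=.55 | x=.525 | x=.577 (y,z)
-0.03 [(0, 0), (0, 0), (0, 0)]
-0.025 [(6, np.float64(0.106)), (6, np.float64(0.105)), (3, np.float64(0.105))]
-0.02 [(6, np.float64(0.105)), (7, np.float64(0.105)), (6, np.float64(0.106))]
-0.015 [(6, np.float64(0.104)), (6, np.float64(0.094)), (9, np.float64(0.106))]
-0.01 [(6, np.float64(0.106)), (4, np.float64(0.094)), (6, np.float64(0.094))]
-0.005 [(6, np.float64(0.102)), (0, 0), (0, 0)]
0.0 [(9, np.float64(0.104)), (0, 0), (0, 0)]
0.005 [(9, np.float64(0.105)), (0, 0), (0, 0)]
0.01 [(9, np.float64(0.107)), (0, 0), (0, 0)]
0.015 [(9, np.float64(0.107)), (0, 0), (0, 0)]
0.02 [(9, np.float64(0.108)), (0, 0), (0, 0)]
0.025 [(11, np.float64(0.111)), (0, 0), (0, 0)]
0.03 [(8, np.float64(0.113)), (0, 0), (0, 0)]
0.035 [(7, np.float64(0.114)), (0, 0), (0, 0)]
0.04 [(8, np.float64(0.115)), (0, 0), (0, 0)]
0.045 [(5, np.float64(0.115)), (2, np.float64(0.099)), (0, 0)]
0.05 [(9, np.float64(0.143)), (8, np.float64(0.141)), (4, np.float64(0.14))]
0.055 [(9, np.float64(0.143)), (9, np.float64(0.136)), (8, np.float64(0.14))]
0.06 [(9, np.float64(0.151)), (17, np.float64(0.149)), (9, np.float64(0.151))]
0.065 [(9, np.float64(0.159)), (8, np.float64(0.16)), (7, np.float64(0.16))]
[]
```

View pics/top4.png

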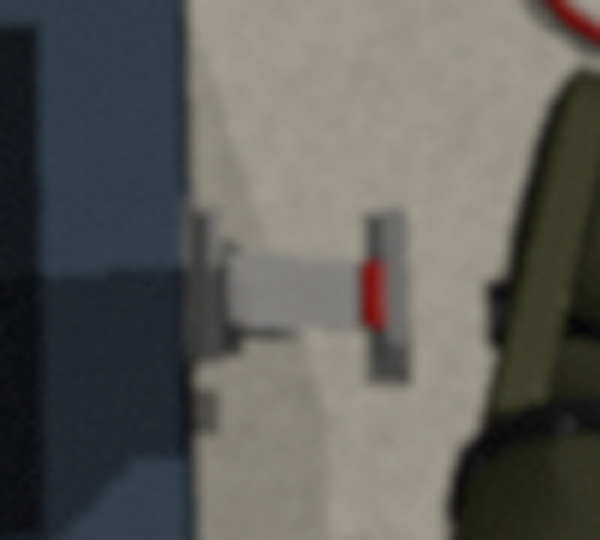

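The claw is not hooked. The fingertip rode on top of the hook and pushed the lever down: the red grip is at (375,295) in the crop, lever about 1.33 rad. The remedy is to grip the lever by its edges, raise it again, and then push the claw lower down.

```bash
python3 - <<'E'
from h import *
print(np.round(r.get_state()["joint_pos"],3), r.get_state()["position"])
E
python3 -m handwheel '0 0 .1 0 0 0;0 0 .1 0 0 0;0 0 .1 0 0 0;.028 .125 .1 0 0 0;.028 .125 .1 0 0 0;.028 .125 .1 0 0 0;.028 .125 .1 0 0 0;.028 .125 .1 0 0 0' 0.05
```

```text
[-0.276  0.36   1.665  0.     1.117 -1.847] [ 0.52335681 -0.11025908  0.15915007]
time_s: 32.57
position: [0.5513, 0.0166, 0.2591]
tool_rot: [-0.0, -0.002, 1.0, 0.0]
force: [0.6, -1.2, 0.3]
width: 0.587
grip_force: 0.0
```

```bash
python3 -m handwheel '0 0 0 0 0 -90;0 0 0 0 0 -90;0 0 0 0 0 -90;0 0 0 0 0 -90;0 0 0 0 0 -90;0 0 0 0 0 -90;0 0 0 0 0 -90;0 0 0 0 0 -90;0 0 0 0 0 -90;0 0 0 0 0 -90;0 0 0 0 0 -90;0 0 0 0 0 -90;0 0 0 0 0 -90;0 0 0 0 0 -90;0 0 -.08 0 0 -90;0 0 -.08 0 0 -90;0 0 -.08 0 0 -90;0 0 -.12 0 0 -90;0 0 -.12 0 0 -90'
```

```text
time_s: 34.15
position: [0.5496, 0.0134, 0.1357]
tool_rot: [-0.002, 0.707, 0.707, -0.002]
force: [-0.5, 0.9, -1.7]
width: 0.586
grip_force: 0.0
```

```bash
python3 -m handwheel '0 0 -.02 0 0 0;0 0 -.04 0 0 0;0 0 -.042 0 0 0;0 0 -.042 0 0 0'; python3 -m handwheel '0 0 0 0 0 0;0 0 0 0 0 0;0 0 0 0 0 0;0 0 0 0 0 0;0 0 0 0 0 0;0 0 0 0 0 0' 0.01 30
```

```text
time_s: 34.48
position: [0.5517, 0.0135, 0.0988]
tool_rot: [-0.0, 0.707, 0.707, -0.0]
force: [0.3, 0.1, 0.6]
width: 0.583
grip_force: 0.0
time_s: 34.98
position: [0.5526, 0.0135, 0.0989]
tool_rot: [0.001, 0.707, 0.707, 0.001]
force: [6.0, -0.5, 3.0]
width: 0.316
grip_force: 29.6
```

```bash
python3 -m handwheel '0 .0007 .005 0 0 0;0 .0014 .01 0 0 0;0 .0023 .0144 0 0 0;0 .004 .018 0 0 0;0 .0061 .0212 0 0 0;0 .0085 .024 0 0 0;0 .0107 .0263 0 0 0;0 .0107 .0263 0 0 0'; python3 -m handwheel '0 0 0 0 0 0;0 0 0 0 0 0;0 0 0 0 0 0;0 0 0 0 0 0;0 0 .05 0 0 0;0 0 .1 0 0 0;0 0 .1 0 0 0;0 0 .1 0 0 0;-.2 -.15 .1 0 0 0;-.2 -.15 .1 0 0 0;-.2 -.15 .1 0 0 0;-.2 -.15 .1 0 0 0;-.2 -.15 .1 0 0 0;-.2 -.15 .1 0 0 0;-.2 -.15 .1 0 0 0' 0.05
python3 - <<'E'
from latch import *
save(f,"top5.png",(280,190,380,280),6)
E
```

```text
time_s: 35.65
position: [0.5523, 0.0241, 0.1243]
tool_rot: [0.001, 0.707, 0.707, 0.001]
force: [9.5, -3.4, -6.1]
width: 0.307
grip_force: 30.8
time_s: 36.9
position: [0.3473, -0.1281, 0.2231]
tool_rot: [-0.0, 0.709, 0.705, -0.001]
force: [-1.5, 0.6, 0.2]
width: 0.586
grip_force: 0.0
0.08 594 0.1562
0.1 594 0.1565
0.15 578 0.1579
0.2 593 0.1579
0.24 593 0.1565
latch profile x=.55 | x=.525 | x=.577 (y,z)
-0.03 [(0, 0), (0, 0), (0, 0)]
-0.025 [(0, 0), (0, 0), (0, 0)]
-0.02 [(3, np.float64(0.138)), (7, np.float64(0.139)), (4, np.float64(0.14))]
-0.015 [(9, np.float64(0.144)), (10, np.float64(0.143)), (7, np.float64(0.145))]
-0.01 [(9, np.float64(0.145)), (10, np.float64(0.144)), (7, np.float64(0.147))]
-0.005 [(6, np.float64(0.138)), (6, np.float64(0.14)), (3, np.float64(0.139))]
0.0 [(8, np.float64(0.139)), (0, 0), (0, 0)]
0.005 [(8, np.float64(0.131)), (0, 0), (0, 0)]
0.01 [(10, np.float64(0.132)), (0, 0), (0, 0)]
0.015 [(12, np.float64(0.127)), (0, 0), (0, 0)]
0.02 [(11, np.float64(0.127)), (0, 0), (0, 0)]
0.025 [(9, np.float64(0.123)), (0, 0), (0, 0)]
0.03 [(6, np.float64(0.122)), (0, 0), (0, 0)]
0.035 [(6, np.float64(0.122)), (0, 0), (0, 0)]
0.04 [(6, np.float64(0.119)), (0, 0), (0, 0)]
0.045 [(6, np.float64(0.118)), (1, np.float64(0.1)), (0, 0)]
0.05 [(11, np.float64(0.142)), (9, np.float64(0.145)), (5, np.float64(0.141))]
0.055 [(9, np.float64(0.142)), (11, np.float64(0.137)), (9, np.float64(0.139))]
0.06 [(10, np.float64(0.153)), (17, np.float64(0.153)), (9, np.float64(0.149))]
0.065 [(8, np.float64(0.159)), (8, np.float64(0.158)), (8, np.float64(0.162))]
```

View pics/top5.png

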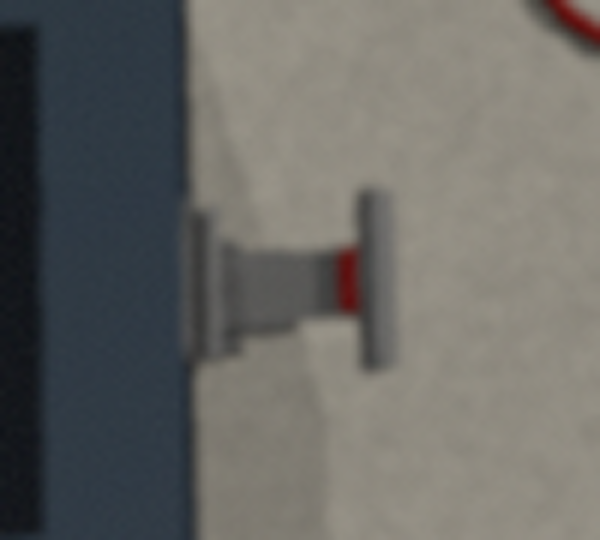

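The lever is back at about 2.0 rad, with the red grip at (347,280) and the claw leaning out at (378,280). I'll push again, with the fingertip well below the hook and rising with it.

```bash
python3 -m handwheel '.168 .055 0 0 0 0;.168 .055 0 0 0 0;.168 .055 0 0 0 0;.168 .055 0 0 0 0;.168 .055 0 0 0 0;.168 .055 -.09 0 0 0;.168 .055 -.09 0 0 0;.168 .055 -.09 0 0 0;.168 .055 -.09 0 0 0' 0; python3 -m handwheel '0 .02 0 0 0 0;0 .035 0 0 0 0;0 .042 .002 0 0 0;0 .049 .005 0 0 0;0 .056 .008 0 0 0;0 .063 .011 0 0 0;0 .07 .013 0 0 0;0 .077 .015 0 0 0;0 .084 .016 0 0 0;0 .092 .016 0 0 0;0 .092 .016 0 0 0'; python3 -m handwheel '0 -.05 0 0 0 0;0 -.09 0 0 0 0;0 -.09 0 0 0 0;-.1 -.13 0.05 0 0 0;-.1 -.13 0.05 0 0 0;-.1 -.13 0.05 0 0 0;-.1 -.13 0.05 0 0 0;-.1 -.13 0.05 0 0 0'
python3 - <<'E'
from latch import *
save(f,"top6.png",(280,190,380,280),6)
E
```

```text
time_s: 37.7
position: [0.5186, -0.0697, 0.1314]
tool_rot: [-0.002, 0.707, 0.707, -0.002]
force: [-0.1, 1.3, 0.9]
width: 0.002
grip_force: 0.0
time_s: 38.62
position: [0.5193, 0.0226, 0.1495]
tool_rot: [-0.0, 0.707, 0.707, 0.0]
force: [0.5, 0.2, 1.1]
width: -0.002
grip_force: 0.0
time_s: 39.28
position: [0.4191, -0.1092, 0.2005]
tool_rot: [0.001, 0.708, 0.706, 0.0]
force: [1.4, 0.2, -0.5]
width: -0.001
grip_force: 0.0
0.08 592 0.1563
0.1 592 0.1563
0.15 589 0.1578
0.2 587 0.1578
0.24 589 0.1565
latch profile x=.55 | x=.525 | x=.577 (y,z)
-0.03 [(0, 0), (0, 0), (0, 0)]
-0.025 [(0, 0), (0, 0), (0, 0)]
-0.02 [(0, 0), (0, 0), (0, 0)]
-0.015 [(8, np.float64(0.129)), (0, 0), (0, 0)]
-0.01 [(7, np.float64(0.128)), (0, 0), (0, 0)]
-0.005 [(7, np.float64(0.126)), (0, 0), (0, 0)]
0.0 [(7, np.float64(0.122)), (0, 0), (0, 0)]
0.005 [(10, np.float64(0.124)), (0, 0), (0, 0)]
0.01 [(9, np.float64(0.121)), (0, 0), (0, 0)]
0.015 [(9, np.float64(0.123)), (0, 0), (0, 0)]
0.02 [(9, np.float64(0.123)), (0, 0), (0, 0)]
0.025 [(9, np.float64(0.122)), (0, 0), (0, 0)]
0.03 [(7, np.float64(0.128)), (0, 0), (0, 0)]
0.035 [(6, np.float64(0.137)), (3, np.float64(0.137)), (0, 0)]
0.04 [(10, np.float64(0.156)), (9, np.float64(0.154)), (9, np.float64(0.151))]
0.045 [(11, np.float64(0.156)), (10, np.float64(0.154)), (10, np.float64(0.152))]
0.05 [(9, np.float64(0.151)), (11, np.float64(0.152)), (11, np.float64(0.152))]
0.055 [(9, np.float64(0.147)), (12, np.float64(0.15)), (8, np.float64(0.15))]
0.06 [(9, np.float64(0.149)), (18, np.float64(0.151)), (10, np.float64(0.152))]
0.065 [(9, np.float64(0.161)), (8, np.float64(0.157)), (8, np.float64(0.16))]
```

View pics/top6.png

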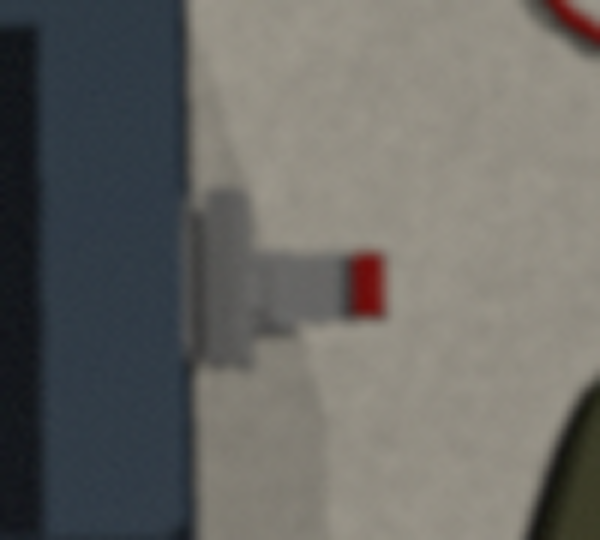

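The claw's hook now lies over the keeper, at (228,278) in the crop. The lever is at about 1.85 rad with its red tip at (367,285). I'll tilt the tool so its body stays clear of the lid, then push the lever down.

```bash
python3 -m handwheel '0 -.03 .03 40 0 0;0 -.03 .03 40 0 0;0 -.03 .03 40 0 0;0 -.03 .03 40 0 0;0 -.03 .03 40 0 0;0 -.03 .03 40 0 0;0 -.03 .03 40 0 0;0 -.03 .03 40 0 0;.132 .0383 .01 40 0 0;.132 .0383 .01 40 0 0;.132 .0383 .01 40 0 0;.132 .0383 .01 40 0 0;.132 .0383 .01 40 0 0;.132 .0383 .01 40 0 0'
python3 - <<'E'
from h import *
s=r.get_state(); print(np.round(s["joint_pos"],3)); q=s["tool_rot"]; print(R.from_quat([q[1],q[2],q[3],q[0]]).as_matrix().round(3))
E
```

```text
time_s: 40.5
position: [0.552, -0.0686, 0.2092]
tool_rot: [-0.242, 0.664, 0.666, 0.241]
force: [-0.2, -0.8, 1.4]
width: -0.0
grip_force: 0.0
[-0.43   0.481  1.497  0.622  1.514 -0.582]
[[-0.002  1.    -0.002]
 [ 0.767  0.003  0.641]
 [ 0.641 -0.001 -0.767]]
```

```bash
python3 -m handwheel '0 .04 -.02 0 0 0;0 .058 -.035 0 0 0;0 .058 -.05 0 0 0;0 .058 -.061 0 0 0;0 .0555 -.069 0 0 0;0 .0527 -.0766 0 0 0;0 .052 -.083 0 0 0;0 .052 -.091 0 0 0;0 .0525 -.0991 0 0 0;0 .0525 -.0991 0 0 0;0 .0525 -.0991 0 0 0;0 .0525 -.0991 0 0 0'
python3 - <<'E'
from latch import *
f=grab_frame("side"); save(f,"side7.png",(290,180,390,270),6)
E
```

```text
time_s: 41.5
position: [0.5516, -0.019, 0.1109]
tool_rot: [-0.241, 0.665, 0.664, 0.242]
force: [-2.8, -6.8, 4.5]
width: 0.003
grip_force: 3.1
0.08 593 0.1562
0.1 596 0.156
0.15 584 0.1577
0.2 593 0.1578
0.24 586 0.1565
latch profile x=.55 | x=.525 | x=.577 (y,z)
-0.03 [(8, np.float64(0.145)), (8, np.float64(0.152)), (9, np.float64(0.148))]
-0.025 [(8, np.float64(0.143)), (2, np.float64(0.139)), (3, np.float64(0.145))]
-0.02 [(9, np.float64(0.138)), (0, 0), (0, 0)]
-0.015 [(11, np.float64(0.131)), (0, 0), (0, 0)]
-0.01 [(6, np.float64(0.123)), (0, 0), (0, 0)]
-0.005 [(7, np.float64(0.117)), (0, 0), (0, 0)]
0.0 [(9, np.float64(0.109)), (0, 0), (0, 0)]
0.005 [(9, np.float64(0.101)), (0, 0), (0, 0)]
0.01 [(8, np.float64(0.103)), (0, 0), (0, 0)]
0.015 [(9, np.float64(0.103)), (0, 0), (0, 0)]
0.02 [(9, np.float64(0.105)), (0, 0), (0, 0)]
0.025 [(9, np.float64(0.113)), (0, 0), (0, 0)]
0.03 [(7, np.float64(0.115)), (0, 0), (0, 0)]
0.035 [(6, np.float64(0.129)), (4, np.float64(0.137)), (0, 0)]
0.04 [(10, np.float64(0.151)), (7, np.float64(0.152)), (12, np.float64(0.153))]
0.045 [(9, np.float64(0.153)), (12, np.float64(0.154)), (11, np.float64(0.153))]
0.05 [(10, np.float64(0.152)), (12, np.float64(0.151)), (10, np.float64(0.149))]
0.055 [(9, np.float64(0.152)), (10, np.float64(0.151)), (9, np.float64(0.149))]
0.06 [(8, np.float64(0.149)), (16, np.float64(0.148)), (11, np.float64(0.15))]
0.065 [(9, np.float64(0.16)), (8, np.float64(0.16)), (6, np.float64(0.16))]
```

View pics/side7.png

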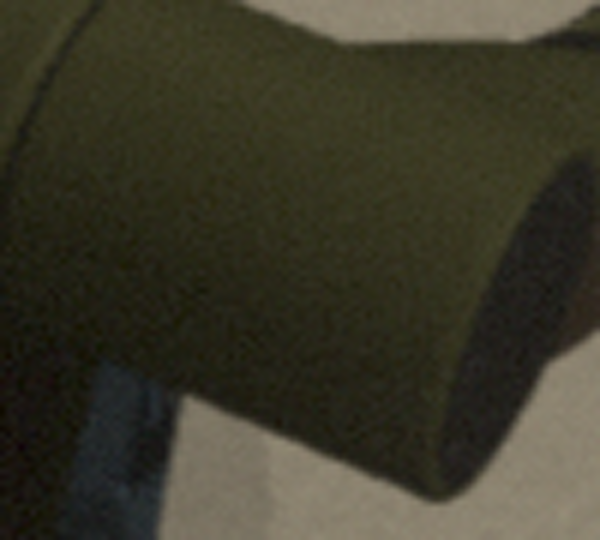

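The side view is blocked: the crop shows only the arm. I'll measure the hook precisely with averaged top frames.

```bash
cat > prof.py <<'E'
from h import *
def avg(n=6):
    fs=[grab_frame("top") for _ in range(n)]; f=dict(fs[0]); f["range_z"]=np.median([g["range_z"] for g in fs],0); f["color"]=np.mean([g["color"] for g in fs],0).astype(np.uint8); return f
def show(f,cols=(303,322),rows=(223,231,239,247,251)):
    P=cloud(f)
    for v in rows:
        print("row",v,"x",P[v,312,0].round(3),[(round(P[v,u,1]*1e3),round(P[v,u,2]*1e3)) for u in range(*cols)])
E
python3 - <<'E'
from prof import *
f=avg(); show(f); np.savez("f7.npz",**f)
print("start"); show(dict(np.load("top0.npz")))
save(f,"top7.png",(290,210,350,260),10)
E
```

```text
row 223 x 0.612 [(79, 157), (77, 156), (75, 157), (72, 159), (70, 154), (68, 156), (66, 155), (63, 153), (61, 148), (64, 2), (61, 3), (58, 1), (52, 146), (50, 147), (47, 150), (45, 150), (43, 150), (40, 147), (38, 136)]
row 231 x 0.567 [(80, 156), (77, 156), (75, 155), (73, 157), (70, 157), (68, 156), (66, 156), (63, 154), (61, 148), (60, 130), (57, 131), (55, 132), (52, 145), (50, 146), (47, 148), (45, 149), (43, 148), (40, 148), (38, 138)]
row 239 x 0.548 [(80, 157), (77, 156), (75, 158), (73, 156), (70, 156), (68, 159), (66, 159), (64, 153), (61, 147), (60, 133), (57, 132), (55, 130), (52, 147), (50, 148), (48, 147), (45, 146), (43, 149), (41, 150), (38, 141)]
row 247 x 0.529 [(80, 156), (77, 155), (75, 157), (73, 158), (70, 156), (68, 156), (66, 156), (64, 155), (62, 147), (60, 131), (57, 133), (55, 132), (52, 145), (50, 147), (48, 148), (45, 149), (43, 150), (41, 150), (38, 144)]
row 251 x 0.527 [(80, 157), (77, 155), (75, 158), (73, 156), (71, 154), (68, 156), (66, 155), (64, 156), (62, 131), (61, 83), (59, 68), (59, 3), (52, 148), (50, 148), (48, 148), (45, 147), (43, 148), (4
[... 405 characters left out ...]
 109), (46, 111), (20, 1363), (41, 107), (40, -3)]
row 239 x 0.553 [(86, 34), (80, 101), (77, 105), (75, 110), (73, 104), (70, 109), (68, 108), (65, 106), (63, 107), (61, 99), (61, 4), (59, 2), (53, 114), (51, 111), (48, 111), (46, 119), (44, 116), (41, 121), (39, 119)]
row 247 x 0.533 [(86, 36), (80, 102), (77, 110), (75, 107), (72, 109), (70, 107), (68, 106), (65, 106), (63, 104), (61, 108), (58, 110), (56, 106), (53, 110), (51, 105), (49, 112), (46, 107), (44, 113), (41, 108), (41, -2)]
row 251 x 0.526 [(86, 31), (80, 98), (77, 108), (75, 100), (73, 106), (70, 104), (68, 107), (65, 104), (63, 106), (61, 84), (59, 69), (59, 0), (56, 2), (54, 3), (51, 4), (49, 0), (46, 3), (43, 3), (41, 1)]
```

View pics/top7.png

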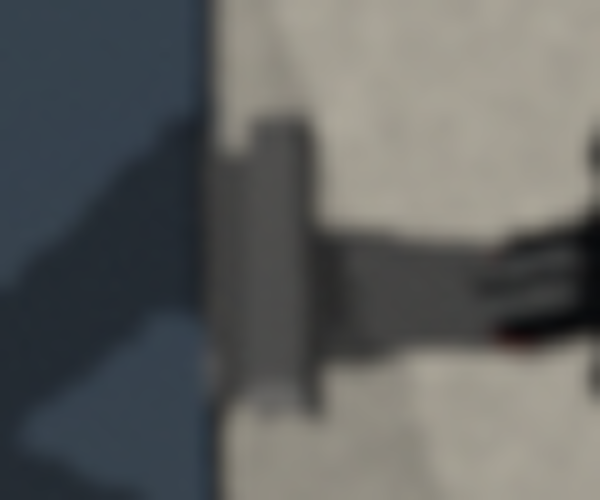

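The hook's inner leg sits on top of the lip: hook top at y 40–53 mm, z about 147 mm, some 5 mm too far out. The lever was too low when the claw dropped. I'll grip the lever again with the tilted tool and raise it to about 2.25 so the claw falls in.

```bash
python3 -m handwheel '0 -.015 .018 0 0 0;0 -.0257 .0307 0 0 0;0 -.0257 .0307 0 0 0;0 -.0257 .0307 0 0 0;0 -.0071 .0138 0 0 0;0 -.0071 .0138 0 0 0;0 .006 -.0015 0 0 0;0 .0186 -.0169 0 0 0;0 .0186 -.0169 0 0 0;0 .0186 -.0169 0 0 0' 0.05; python3 -m handwheel '0 0 0 0 0 0;0 0 0 0 0 0;0 0 0 0 0 0;0 0 0 0 0 0;0 0 0 0 0 0;0 0 0 0 0 0' 0.01 30
```

```text
time_s: 42.73
position: [0.5509, 0.0012, 0.093]
tool_rot: [-0.243, 0.664, 0.664, 0.241]
force: [-0.2, -0.1, 0.4]
width: 0.589
grip_force: 0.0
time_s: 43.23
position: [0.5528, -0.0, 0.0948]
tool_rot: [-0.24, 0.665, 0.664, 0.243]
force: [9.1, 1.3, -0.4]
width: 0.294
grip_force: 29.2
```

```bash
python3 -m handwheel '0 0 .005 0 0 0;0 0 .01 0 0 0;0 .0006 .015 0 0 0;0 .002 .02 0 0 0;0 .0037 .024 0 0 0;0 .0054 .0278 0 0 0;0 .008 .032 0 0 0;0 .0106 .0353 0 0 0;0 .0135 .038 0 0 0;0 .0154 .0402 0 0 0;0 .0154 .0402 0 0 0;0 .0154 .0402 0 0 0'
python3 - <<'E'
from prof import *
f=avg(3); show(f,rows=(223,231,247,251))
E
```

```text
time_s: 44.23
position: [0.5529, 0.0151, 0.1365]
tool_rot: [-0.24, 0.665, 0.664, 0.244]
force: [0.5, -3.8, 14.3]
width: 0.29
grip_force: 168.2
row 223 x 0.581 [(79, 162), (77, 163), (75, 161), (72, 162), (70, 161), (68, 163), (66, 158), (63, 153), (61, 160), (59, 155), (56, 157), (54, 155), (52, 153), (50, 150), (47, 147), (48, 8), (45, 0), (43, -4), (40, 0)]
row 231 x 0.562 [(79, 163), (77, 165), (75, 163), (72, 163), (70, 163), (68, 164), (66, 159), (64, 151), (61, 153), (59, 157), (56, 162), (54, 157), (52, 152), (50, 149), (47, 147), (46, 106), (44, 109), (41, 111), (40, 2)]
row 247 x 0.525 [(79, 161), (77, 160), (75, 161), (72, 163), (70, 163), (68, 162), (66, 162), (64, 152), (61, 154), (59, 158), (57, 156), (54, 157), (52, 154), (50, 150), (48, 150), (45, 146), (44, 109), (41, 110), (41, -1)]
row 251 x 0.518 [(79, 159), (77, 163), (75, 165), (73, 160), (70, 162), (68, 164), (66, 164), (64, 157), (61, 153), (59, 144), (60, 64), (59, 3), (52, 149), (50, 150), (48, 148), (45, 145), (46, 0), (43, 5), (41, 2)]
```

```bash
python3 -m handwheel '0 -.0035 -.004 0 0 0;0 -.0075 -.009 0 0 0;0 -.0095 -.012 0 0 0;0 -.0095 -.012 0 0 0;0 -.0095 -.012 0 0 0'
python3 - <<'E'
from prof import *
f=avg(3); show(f,rows=(231,247))
E
```

```text
time_s: 44.8
position: [0.5525, 0.0039, 0.126]
tool_rot: [-0.24, 0.665, 0.664, 0.243]
force: [-8.1, -25.0, 37.2]
width: 0.294
grip_force: 160.6
row 231 x 0.563 [(80, 156), (77, 156), (75, 154), (73, 159), (70, 158), (68, 157), (66, 158), (64, 154), (61, 150), (59, 151), (57, 152), (54, 154), (52, 150), (50, 146), (48, 142), (45, 141), (44, 107), (41, 109), (40, 1)]
row 247 x 0.526 [(80, 158), (77, 157), (75, 157), (73, 158), (71, 155), (68, 156), (66, 160), (64, 155), (62, 144), (59, 149), (57, 154), (54, 154), (52, 153), (50, 146), (48, 147), (45, 142), (44, 108), (41, 110), (41, 1)]
```

```bash
python3 -m handwheel '0 0 0 0 0 0;0 0 0 0 0 0;0 0 0 0 0 0;0 -.01 .012 0 0 0;0 -.0257 .0307 0 0 0;0 -.045 .054 0 0 0;0 -.064 .077 0 0 0;0 -.064 .077 0 0 0;0 -.064 .077 0 0 0' 0.05
python3 - <<'E'
from prof import *
f=avg(4); show(f,(303,340),rows=(227,239,249))
save(f,"top8.png",(290,210,350,260),10)
E
```

```text
time_s: 45.7
position: [0.5517, -0.0581, 0.1994]
tool_rot: [-0.241, 0.665, 0.664, 0.242]
force: [-0.3, 0.9, -0.2]
width: 0.583
grip_force: 0.0
row 227 x 0.573 [(80, 157), (77, 156), (75, 158), (73, 157), (70, 159), (68, 158), (66, 156), (64, 151), (61, 150), (59, 152), (57, 153), (54, 151), (52, 147), (50, 146), (47, 144), (45, 141), (46, 1), (43, 3), (40, 1), (38, 0), (35, 0), (32, 1), (30, 2), (27, -1), (25, 0), (22, -1), (19, 2), (17, 1), (14, 1), (12, 4), (9, 4), (6, -2), (4, 2), (1, 2), (-1, 1), (-4, -1), (-7, 2)]
row 239 x 0.545 [(80, 156), (77, 159), (75, 159), (73, 156), (70, 158), (68, 158), (66, 154), (64, 154), (61, 149), (59, 150), (57, 153), (54, 152), (52, 147), (50, 147), (48, 143), (45, 141), (43, 139), (41, 134), (39, 134), (36, 127), (34, 123), (32, 122), (29, 124), (27, 125), (24, 127), (22, 128), (20, 127), (17, 130), (15, 134), (13, 132), (10, 135), (8, 140), (6, 141), (3, 142), (1, 144), (-1, 146), (-3, 145)]
row 249 x 0.521 [(79, 159), (77, 158), (75, 157), (73, 158), (70, 158), (68, 158), (66, 157), (64, 157), (62, 149), (59, 151), (57, 155), (54, 155), (52, 151), (50, 149), (48, 145), (46, 141), (44, 100), (42, 89), (41, 1), (38, 2), (36, 1), (33, 2), (30, 3), (28, 0), (25, 1), (23, 0), (20, 1), (17, 3), (15, 1), (12, 1), (10, 3), (7, 3), (4, 3), (2, -1), (-1, 0), (-3, 1), (-6, 2)]
```

View pics/top8.png

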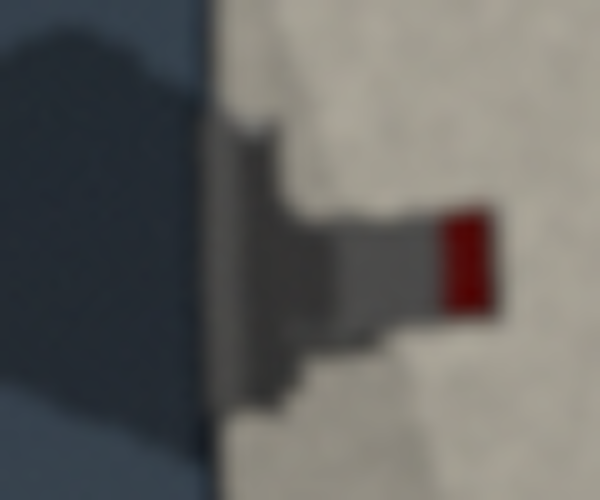

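The top view now shows the hook leaning inward behind the lip, against the lid, at (230,260). The lever is at about 2.1 rad with its red tip at (468,262), and the lid is shut. I'll swing the lever down partway and check.

```bash
python3 -m handwheel '0 .03 0 0 0 0;0 .055 -.01 0 0 0;0 .055 -.02 0 0 0;0 .055 -.02 0 0 0;0 .055 -.036 0 0 0;0 .05 -.042 0 0 0;0 .0453 -.05 0 0 0;0 .042 -.058 0 0 0;0 .0397 -.066 0 0 0;0 .0388 -.071 0 0 0;0 .0386 -.076 0 0 0;0 .039 -.082 0 0 0;0 .0395 -.088 0 0 0;0 .0395 -.088 0 0 0;0 .0395 -.088 0 0 0' 0
python3 - <<'E'
from prof import *
f=avg(4); show(f,rows=(227,239,249))
E
```

```text
time_s: 47.15
position: [0.5513, -0.0176, 0.1106]
tool_rot: [-0.242, 0.665, 0.664, 0.242]
force: [0.8, -1.0, 2.0]
width: -0.002
grip_force: 0.4
row 227 x 0.575 [(80, 156), (77, 157), (75, 158), (73, 156), (70, 157), (68, 158), (66, 157), (63, 155), (61, 148), (59, 139), (57, 140), (55, 143), (52, 142), (50, 146), (47, 144), (45, 139), (43, 130), (43, 1), (40, -1)]
row 239 x 0.547 [(80, 157), (77, 155), (75, 157), (73, 156), (70, 157), (68, 155), (66, 156), (64, 155), (62, 145), (59, 138), (57, 142), (55, 140), (52, 145), (50, 142), (48, 144), (45, 141), (43, 132), (41, 128), (39, 121)]
row 249 x 0.524 [(80, 154), (77, 155), (75, 157), (73, 154), (70, 157), (68, 156), (66, 156), (64, 155), (62, 146), (60, 132), (57, 139), (55, 141), (52, 144), (50, 142), (48, 145), (46, 142), (43, 133), (41, 125), (41, 1)]
```

The hook has seated on the lip: hook y 47–60 mm, top about 143 mm, low force. Carrying on through the dead point.

```bash
python3 -m handwheel '0 .0016 -.006 0 0 0;0 .0032 -.0118 0 0 0;0 .0066 -.019 0 0 0;0 .009 -.023 0 0 0;0 .012 -.0283 0 0 0;0 .0161 -.0327 0 0 0;0 .0207 -.0365 0 0 0;0 .0245 -.039 0 0 0;0 .0277 -.0403 0 0 0;0 .0277 -.0403 0 0 0;0 .0277 -.0403 0 0 0'
python3 - <<'E'
from prof import *
f=avg(3); show(f,(308,330),rows=(227,239))
E
```

```text
time_s: 48.27
position: [0.5513, 0.01, 0.0705]
tool_rot: [-0.242, 0.665, 0.664, 0.242]
force: [-0.4, 0.2, -0.1]
width: 0.003
grip_force: 0.0
row 227 x 0.576 [(68, 156), (66, 157), (63, 153), (61, 147), (60, 132), (57, 145), (55, 141), (52, 140), (50, 142), (47, 144), (48, 1), (45, 3), (43, 3), (40, 4), (38, 0), (35, -1), (32, 0), (30, 0), (27, 1), (25, 1), (22, 0), (19, 2)]
row 239 x 0.548 [(68, 156), (66, 157), (63, 157), (62, 147), (60, 132), (57, 144), (55, 143), (52, 141), (50, 142), (48, 143), (46, 104), (44, 99), (43, 2), (41, 2), (37, 106), (35, 50), (32, 52), (30, 3), (28, 2), (25, -1), (22, 72), (20, 76)]
```

```bash
python3 -m handwheel '0 -.03 .03 0 0 0;0 -.08 .08 0 0 0;0 -.12 .12 0 0 0;-.15 -.12 .15 0 0 0;-.15 -.12 .15 0 0 0;-.15 -.12 .15 0 0 0;-.15 -.12 .15 0 0 0;-.15 -.12 .15 0 0 0;-.15 -.12 .15 0 0 0;-.15 -.12 .15 0 0 0;-.15 -.12 .15 0 0 0'
python3 - <<'E'
from prof import *
f=avg(3); show(f,(308,330),rows=(227,235,239,243))
print([P for P in np.round([r.get_state()["force"]],2)])
save(f,"top9.png",(140,120,440,330),2.6)
E
```

```text
time_s: 49.33
position: [0.4019, -0.11, 0.2201]
tool_rot: [-0.242, 0.665, 0.664, 0.242]
force: [-0.1, 0.6, 0.4]
width: -0.0
grip_force: 0.0
row 227 x 0.577 [(68, 157), (66, 156), (63, 156), (61, 147), (60, 131), (57, 140), (55, 140), (52, 141), (50, 143), (48, 143), (48, 1), (46, 1), (43, 0), (40, 2), (38, 2), (35, 2), (33, -3), (30, -2), (27, 2), (25, -2), (22, -2), (19, -1)]
row 235 x 0.558 [(68, 157), (66, 156), (63, 156), (61, 150), (60, 129), (57, 142), (55, 145), (52, 141), (50, 146), (48, 142), (46, 103), (44, 83), (42, 84), (39, 82), (36, 105), (35, 4), (33, 4), (30, 4), (27, -3), (25, 1), (22, 0), (20, 0)]
row 239 x 0.548 [(68, 156), (66, 157), (64, 153), (61, 147), (60, 131), (57, 141), (55, 142), (52, 143), (50, 140), (48, 140), (46, 103), (44, 105), (43, 2), (41, 2), (37, 108), (35, 52), (32, 50), (30, 2), (28, 3), (25, 5), (22, 1), (20, 2)]
row 243 x 0.538 [(68, 157), (66, 155), (64, 156), (61, 148), (60, 131), (57, 144), (55, 141), (52, 142), (50, 142), (48, 141), (45, 145), (44, 101), (43, -1), (41, 0), (37, 49), (35, 65), (32, 49), (30, 47), (28, 1), (25, 1), (22, 1), (20, 2)]
[array([-0.91, -0.27, -0.52])]
```

View pics/top9.png

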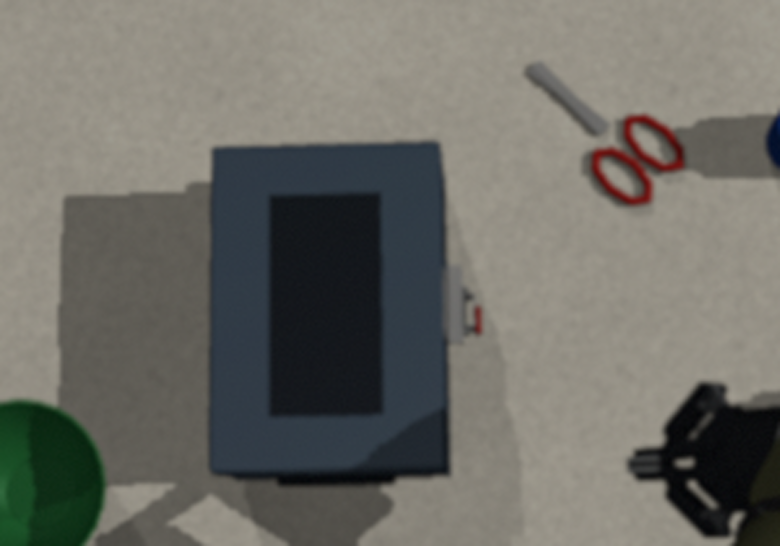

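The lever lies against the wall with its red grip at (478,320), the hook is on the keeper at (455,305), the lid is flat, and the arm is clear.

```bash
python3 -c "
from bench import r
print(r.sign_off())"
```

```text
the job is handed in; nothing more can be done
None
```

The carrier is packed: the coloured-capped jars are swapped, both white-capped jars are in grey bays, and the lid is shut with the claw hooked and the lever down. I handed the job in at about 49 s; the hand-in returned no verdict, and the claw hooked only on a second attempt, during which the lid lifted about 6 mm before it closed flat again.

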